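# Restock the lockable stain-stick rack

### The arm

A 6-joint arm with a two-finger parallel gripper is mounted at the origin on the work surface. World frame = base frame: x ahead of the robot, y to its left, z up, the work surface at z = 0. Lengths are in m, angles in rad, forces in N, time in s.
With the tool pointing down it reaches from about 0.425 to 0.95 m from the base axis. Payload 14.7 kg.
Tool frame: the origin (TCP) lies at the very end of the fingers, on their centre line; the grasp point (between the pads) lies 19 mm behind it; z points along the fingers, y is the line along which they close (so a half turn about z gives the same grasp; the last joint's range is limited). The gripper opens to 85 mm and grips with 20 to 120 N. Pads are 22 mm wide; open, the fingers measure 114 mm over their backs; the gripper's body (76 mm by 85 mm) begins 54 mm behind the grasp point. The pads swing forward as they close: fully open they stand 13 mm farther back than shut.
Start: joints at [1.102, 0.48, 1.596, -0, 1.065, -0.047], TCP at [0.266, 0.593, 0.231] pointing down, gripper open.
Joint ranges: [-2.75, 2.75], [-0.82, 2.05], [0.23, 2.67], [-1.56, 4.7], [0.09, 2.69], [-2.92, 2.92]. Speed limits (rad/s): [1.89, 1.89, 2.39, 3.01, 3.01, 3.01].

### API

Orientations are given as [roll, pitch, yaw] about the fixed x, y, z axes, in that order (R = Rz(yaw) Ry(pitch) Rx(roll)).
In Python, from station import manip gives the robot as it stands.
- The arm moves only by the shell command python3 -m inch 'ROWS' [FORCE]. ROWS is JSON, a list of rows, each an object of numbers: "gripper": the finger opening in mm, from 0 to 85.4; "dx", "dy", "dz": the shift along the tool's x, y, z in mm; "roll": the turn about the tool's z in rad. A call has 1 to 12 rows; each row is the pose to reach, as a shift and turn from the pose commanded when the call began, along the tool's axes at that moment; what a row does not reach only later rows make up. A row lasts 1/10 s, in which the tool goes at most 50 mm and 8.59 degrees, less where a joint would pass 70% of its speed; a pose out of reach is approached as far as the arm can. A call with a gripper value outside its range is refused whole. The fingers move at their own pace and stop on an object; FORCE is the grip in N (left out, the last holds). Time passes only in rows, so rows that repeat a pose let the fingers close. It gives the time, the measured TCP pose, the force, the opening and the grip force at its end, in the units of the state.
- manip.sense(): the state, without advancing time (a new reading comes with each control period).
- manip.snapshot(name): name is "scene" or "top"; returns (picture, depth): 400x640x3 uint8, blue, green, red; 400x640 float32, m along the optical axis (not along the pixel's ray), 0 where there is no reading.
- manip.camera_model(name): a dict with "fx", "fy", "cx", "cy" (pixels), "dist_coeffs" ([k1, k2, p1, p2, k3] as OpenCV has them; the pictures are not rectified), "R" (3x3) and "t" (3): a world point X has camera coordinates R X + t. Camera axes: x right, y down, z forward; pixel columns grow to the right and rows downward; lengths in m; the calibration is good to about 2 mm. A picture is of the moment at which its call begins. camera_model takes no time and is no camera call.
- manip.finish_job(): hands the job in; it is judged then, once.
The state is a dict: "t": time; "qpos": joint angles; "qvel": joint speeds; "joint_torque": joint torques, N m; "tool_pos": TCP position; "tool_rot": TCP orientation; "ft_force": force on the tool from outside, world axes, zero at the start; "ft_torque": the same for the moment, N m; "finger_gap": finger opening in m; "finger_force": force on a finger pad.
Only numpy, scipy, OpenCV 4.12 (cv2) and the standard library are available. Lean on these libraries where they do the work, as an engineer would, in place of code of your own. Each camera call takes 0.05 s, during which the arm holds its last target. There are 200 camera calls.

### The job

Restock the white rack on the laundry's folding counter: take out the spring-loaded lock bar that runs across it, move the spent sticks (the short ones without caps) from the rack into the grey tray, stand every full stain-remover stick upright in a well, fully down, and then put the lock bar back the way it was, its fixed pin in the closed cup and its sprung plunger in the slotted cup. Leave the other things on the counter where they are.

Things in the scene. Friction and masses are not known exactly. Their poses are not given: they have to be found in the camera images.
- rack: Fixed rack. Origin: centre of its underside; x across, y along its row of wells, z up. Grey block 70 (x) by 236 (y) by 50 high with four round wells, 33 across and 40 deep (floor at 10). White plates 60 wide (x), 6 thick at its ends, inner faces at y = +109 and -109: 168 high at +y, 192 high at -y. Each has a dark cup for the lock bar on its inner face, reaching 12 inwards.
- well0 (a point): Centre of the mouth of well 0 (50 above the counter), at rack y = -57 mm.
- well1 (a point): Centre of the mouth of well 1 (50 above the counter), at rack y = -19 mm.
- well2 (a point): Centre of the mouth of well 2 (50 above the counter), at rack y = 19 mm.
- well3 (a point): Centre of the mouth of well 3 (50 above the counter), at rack y = 57 mm.
- closed_cup (a point): Resting place of the fixed pin's tip when locked: rack (0, +109, 150) mm, on the inner face of the +y plate, axes as the rack's. The cup round it is closed on all sides: opening 18 by 18, centre 153 high, floor 144, outside 30 wide, top at 168, from y = +97 to +109. The pin must go in along y.
- slot_cup (a point): Resting place of the plunger's tip when locked: rack (0, -109, 150) mm, on the inner face of the -y plate, axes as the rack's. The cup is a slot 18 wide in x, floor 144 high, y = -97 to -109, open at the top: the plunger slides down into it along the plate. Its sides flare outwards above 160, up to 173.
- bar: Loose spring-loaded lock bar, 0.15 kg, at first locked across the rack, axes along the rack's, origin 150 high over the middle of the row. Origin on its axis. Square aluminium barrel 18 by 18, y = -74 to +85; fixed pin 12 across on to y = +109; sprung plunger 12 across at the other end, out to y = -115 free. 224 long free, 218 locked. Lying on the counter its origin is 9 high; it does not roll.
- plunger (a joint): How far the plunger is pressed in, m: 0 free, 0.006 locked, 0.028 at the stop; spring 1.9 N at 0, 2.6 N locked, 4.6 N at 0.022. Holding the barrel and moving it 12 to 22 mm towards -y from the locked place, plunger against the -y plate, brings the pin clear of the closed cup; the bar can then be lifted out, or be lowered in.
- pin_tip (a point): Centre of the end face of the bar's fixed pin (bar y = +109 mm).
- plunger_tip (a point): Centre of the end face of the bar's plunger (bar y = -115 mm when free).
- stick0: Loose stain-remover stick, a white cylinder 30 across and 120 tall with a grey cap end and a chamfered foot, about 0.13 kg, standing upright on the counter on a thin black mat. Origin: centre of its underside; z up its axis. Its top is 130 above the counter when it is down in a well. Two to four sticks are present; the rest are absent (None).
- stick1: Loose stain-remover stick, a white cylinder 30 across and 120 tall with a grey cap end and a chamfered foot, about 0.13 kg, standing upright on the counter on a thin black mat. Origin: centre of its underside; z up its axis. Its top is 130 above the counter when it is down in a well. Two to four sticks are present; the rest are absent (None).
- stick2: Loose stain-remover stick, a white cylinder 30 across and 120 tall with a grey cap end and a chamfered foot, about 0.13 kg, standing upright on the counter on a thin black mat. Origin: centre of its underside; z up its axis. Its top is 130 above the counter when it is down in a well. Two to four sticks are present; the rest are absent (None).
- stick3: Loose stain-remover stick, a white cylinder 30 across and 120 tall with a grey cap end and a chamfered foot, about 0.13 kg, standing upright on the counter on a thin black mat. Origin: centre of its underside; z up its axis. Its top is 130 above the counter when it is down in a well. Two to four sticks are present; the rest are absent (None).
- spent0: Loose spent stick, a white cylinder 30 across and 95 tall, no cap, 0.05 kg, at first standing in one of the two middle wells (its top 105 high). Origin: centre of its underside; z up its axis. One or two are present; an absent one is None.
- spent1: Loose spent stick, a white cylinder 30 across and 95 tall, no cap, 0.05 kg, at first standing in one of the two middle wells (its top 105 high). Origin: centre of its underside; z up its axis. One or two are present; an absent one is None.
- tray: Fixed grey open tray, outside 160 (x) by 90 (y) by 35 high, walls and floor 4 thick. Origin: centre of its underside.
- mat: Thin black mat, 260 by 240, flat on the counter, on which the sticks stand. Origin at its centre.
- detergent: Blue detergent bottle, 80 across and 210 tall, a bystander. Origin: centre of its underside.
- sheet_box: Carton of dryer sheets, 70 by 120 by 100 high, a bystander. Origin: centre of its underside.
- coin_cup: Steel cup, 80 across and 80 tall, a bystander. Origin: centre of its underside.

How it is judged:
On the way, in this order (a step that is already met when the one before it is completed fails the run):
1. the lock bar is out, away from the cups (distance between pin_tip and closed_cup above 0.05 m), for 0.2 s.
2. with the bar out, every spent stick lies or stands in the tray and every full stick present stands down in a well (x of spent0 in the frame of tray between -0.08 and 0.08 m and y of spent0 in the frame of tray between -0.045 and 0.045 m and z of each of spent0, spent1 in the frame of tray below 0.03 m and linear speed of each of spent0, spent1, stick0, stick1, stick2, stick3 below 0.03 m/s and x of spent1 in the frame of tray between -0.08 and 0.08 m and y of spent1 in the frame of tray between -0.045 and 0.045 m and x of stick0 in the frame of rack between -0.006 and 0.006 m and y of stick0 in the frame of rack between -0.068 and 0.068 m and z of each of stick0, stick1, stick2, stick3 in the frame of rack below 0.016 m and angle between each of stick0, stick1, stick2, stick3's own z axis and vertical below 0.12 rad and x of stick1 in the frame of rack between -0.006 and 0.006 m and y of stick1 in the frame of rack between -0.068 and 0.068 m and x of stick2 in the frame of rack between -0.006 and 0.006 m and y of stick2 in the frame of rack between -0.068 and 0.068 m and x of stick3 in the frame of rack between -0.006 and 0.006 m and y of stick3 in the frame of rack between -0.068 and 0.068 m and distance between pin_tip and closed_cup above 0.05 m), for 0.2 s.
3. the lock bar is back, sprung between its two cups (x of pin_tip in the frame of closed_cup between -0.005 and 0.005 m and z of pin_tip in the frame of closed_cup between -0.005 and 0.007 m and y of pin_tip in the frame of closed_cup between -0.004 and 0.003 m and x of plunger_tip in the frame of slot_cup between -0.005 and 0.005 m and z of plunger_tip in the frame of slot_cup between -0.005 and 0.007 m and y of plunger_tip in the frame of slot_cup between -0.003 and 0.004 m and value of joint plunger above 0.003 m and linear speed of bar below 0.03 m/s), for 0.2 s.
At the end, for the whole second after the job is handed in: Spent sticks in the tray. Full sticks in wells: within 6 mm of well floor and row, upright within 7 degrees. Bar locked: pin and plunger tips within 4 mm of the end plates, 5 mm sideways, -5 to +7 mm in height of their places, plunger pressed in over 3 mm. All at rest (all of step 3 and x of spent0 in the frame of tray between -0.08 and 0.08 m and y of spent0 in the frame of tray between -0.045 and 0.045 m and z of each of spent0, spent1 in the frame of tray below 0.03 m and linear speed of each of spent0, spent1, stick0, stick1, stick2, stick3 below 0.03 m/s and x of spent1 in the frame of tray between -0.08 and 0.08 m and y of spent1 in the frame of tray between -0.045 and 0.045 m and x of stick0 in the frame of rack between -0.006 and 0.006 m and y of stick0 in the frame of rack between -0.068 and 0.068 m and z of each of stick0, stick1, stick2, stick3 in the frame of rack below 0.016 m and angle between each of stick0, stick1, stick2, stick3's own z axis and vertical below 0.12 rad and x of stick1 in the frame of rack between -0.006 and 0.006 m and y of stick1 in the frame of rack between -0.068 and 0.068 m and x of stick2 in the frame of rack between -0.006 and 0.006 m and y of stick2 in the frame of rack between -0.068 and 0.068 m and x of stick3 in the frame of rack between -0.006 and 0.006 m and y of stick3 in the frame of rack between -0.068 and 0.068 m); the robot touches nothing.
It fails at once if the detergent bottle is moved more than 30 mm (distance of detergent from where it was at the start of the episode above 0.03 m).
It fails at once if the carton of dryer sheets is moved more than 30 mm (distance of sheet_box from where it was at the start of the episode above 0.03 m).
It fails at once if the coin cup is moved more than 30 mm (distance of coin_cup from where it was at the start of the episode above 0.03 m).
Of stick0, stick1, stick2, stick3 only 2 to 4 are there at a start; the rules pass over those that are not, and their reading is None.
Of spent0, spent1 only 1 to 2 are there at a start; the rules pass over those that are not, and their reading is None.
At some moment in a run one of bar may be knocked a few centimetres aside while the robot is not near it.
It also fails if it takes over 210 s, if anything falls off the work surface, if the arm or the gripper's body presses on something with over 40 N, if the wrist force passes 120 N, or if a joint passes its speed limit or range.

## Working session

There is one attempt and no reset: what is moved stays moved. The work goes in short steps, Python scripts to look and compute and a shell command to move; the robot and the scene stay as the last step left them, time stands still between calls to the robot, and variables do not carry over. Pictures are saved under pics/ and viewed, at most 16 in all, crops included, and the job is handed in when it is done.

```bash
mkdir -p pics; ls
python3 - <<'E'
from station import manip
import cv2,numpy as np
for n in("scene","top"):
    p,d=manip.snapshot(n); cv2.imwrite(f"pics/{n}0.png",p); np.save(f"{n}0.npy",d)
    c=manip.camera_model(n); print(n,c)
print(manip.sense())
E
```

```text
pics
scene {'fx': 422.7977384691534, 'fy': 422.7977384691534, 'cx': 317.28719980772706, 'cy': 197.51528677654068, 'dist_coeffs': array([-0.01874525,  0.        ,  0.        ,  0.        ,  0.        ]), 'R': array([[-0.64081662,  0.76763084, -0.00984671],
       [ 0.59393869,  0.48761051, -0.63990064],
       [-0.4864061 , -0.4159073 , -0.76839457]]), 't': array([ 0.39543388, -0.28357407,  1.52479153])}
top {'fx': 374.0057568497686, 'fy': 374.0057568497686, 'cx': 323.36584327173694, 'cy': 198.33128529252699, 'dist_coeffs': array([0.02394219, 0.        , 0.        , 0.        , 0.        ]), 'R': array([[-0.00698894, -0.99960846,  0.02709411],
       [-0.99436501,  0.00408103, -0.10593195],
       [ 0.1057799 , -0.02768179, -0.99400419]]), 't': array([-0.02348743,  0.61045341,  1.20011058])}
{'t': 0.1, 'qpos': array([ 1.10241739e+00,  4.80723055e-01,  1.59681308e+00,  2.18813602e-05,
        1.06511330e+00, -4.65840585e-02]), 'qvel': array([-4.72799442e-04,  4.65724932e-05, -6.39220880e-04, -7.43893757e-04,
       -7.26628701e-04, -2.00902273e-03]), 'joint_torque': array([ 1.26277314e-05, -9.52263808e+01, -4.31037962e+01, -1.35061655e-04,
        5.37035696e-03, -3.42987914e-05]), 'tool_pos': array([0.2659061 , 0.59271493, 0.23076564]), 'tool_rot': array([-3.14053791e+00, -6.83222941e-05,  2.71978713e+00]), 'ft_force': array([0.22085493, 0.81400169, 0.11829383]), 'ft_torque': array([-0.00943697,  0.03881651,  0.03853678]), 'finger_force': 0.0, 'finger_gap': 0.08554435181957765}
```

View pics/scene0.png

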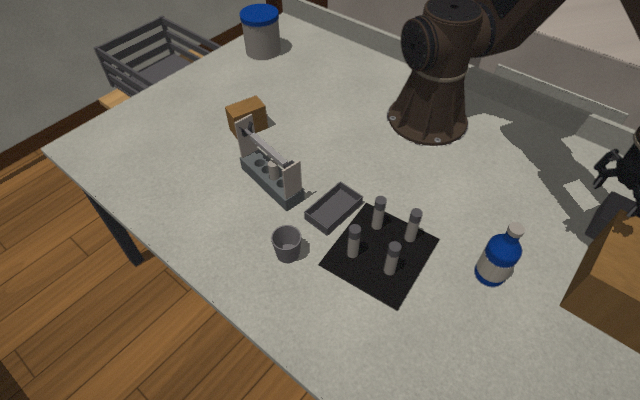

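View pics/top0.png

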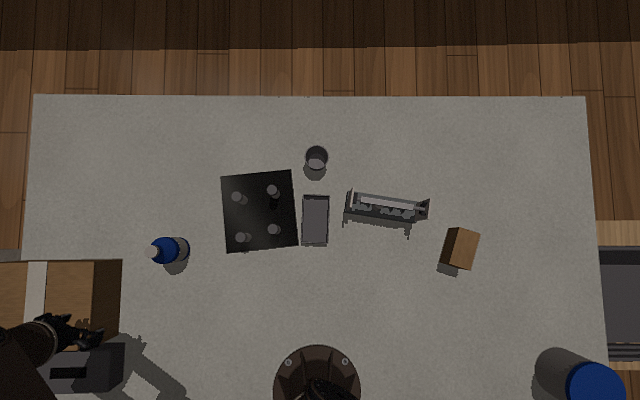

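The scene view shows four capped sticks on the mat (about (354,240), (379,212), (413,225) and (393,258)), the tray at (334,208) and the rack at (270,165). In the top view the rack is at (386,205), the tray at (315,220) and the coin cup at (316,157).

```bash
cat > h.py <<'E'
from station import manip
import cv2,numpy as np
def cam(n):
    c=manip.camera_model(n);K=np.array([[c["fx"],0,c["cx"]],[0,c["fy"],c["cy"]],[0,0,1]]);return K,np.array(c["dist_coeffs"]),np.array(c["R"]),np.array(c["t"])
def world(n,d):
    K,D,R,t=cam(n);v,u=np.mgrid[:400,:640]
    p=cv2.undistortPoints(np.stack([u,v],-1).reshape(-1,1,2).astype(float),K,D).reshape(400,640,2)
    X=np.dstack([p,np.ones((400,640))])*d[...,None]
    return (X-t)@R
def ray(n,uv,z):
    K,D,R,t=cam(n);p=cv2.undistortPoints(np.array(uv,float).reshape(-1,1,2),K,D).reshape(-1,2)
    r=np.c_[p,np.ones(len(p))]@R;o=-R.T@t
    return o+r*((z-o[2])/r[:,2])[:,None]
def proj(n,X):
    K,D,R,t=cam(n);return cv2.projectPoints(np.array(X,float).reshape(-1,3),cv2.Rodrigues(R)[0],t,K,D)[0].reshape(-1,2)
def tool():
    s=manip.sense();from scipy.spatial.transform import Rotation as Ro
    return s["tool_pos"],Ro.from_euler("xyz",s["tool_rot"]).as_matrix(),s
def snap(n,f=None,box=None,k=1):
    p,d=manip.snapshot(n)
    if f:
        if box: p=p[box[1]:box[3],box[0]:box[2]]
        cv2.imwrite(f"pics/{f}.png",cv2.resize(p,None,fx=k,fy=k,interpolation=cv2.INTER_CUBIC))
    return p,d,world(n,d)
def blob(W,zlo,zhi,x,y):
    m=(W[...,2]>zlo)&(W[...,2]<zhi)&(W[...,0]>x[0])&(W[...,0]<x[1])&(W[...,1]>y[0])&(W[...,1]<y[1]);return W[m],m
E
python3 - <<'E'
from h import *
T=cv2.imread("pics/top0.png");S=cv2.imread("pics/scene0.png")
a=cv2.resize(T[165:255,330:440],None,fx=4,fy=4,interpolation=2);b=cv2.resize(S[105:215,220:320],None,fx=4,fy=4,interpolation=2)
o=np.zeros((440,850,3),np.uint8);o[:360,:440]=a;o[:,445:845]=b
cv2.imwrite("pics/c.png",cv2.resize(o,None,fx=.94,fy=.94))
for n in("top","scene"):
    W=world(n,np.load(n+"0.npy"));print(n)
    for nm,lo,hi,x,y in [("sticks",.105,.14,(.3,.8),(.05,.4)),("tray",.025,.045,(.3,.8),(-.06,.1)),("bar",.135,.163,(.3,.8),(-.4,-.02)),("plates",.164,.2,(.3,.8),(-.4,-.02)),("spent",.09,.115,(.3,.8),(-.4,-.02)),("block",.045,.055,(.3,.8),(-.4,-.02)),("cup",.07,.09,(.5,.9),(-.1,.1))]:
        P,m=blob(W,lo,hi,x,y)
        k,l,st,c=cv2.connectedComponentsWithStats(m.astype(np.uint8))
        for i in range(1,k):
            if st[i,4]>4:
                Q=W[l==i];r=cv2.minAreaRect(Q[:,:2].astype(np.float32)*1000)
                print(nm,st[i,4],Q.mean(0).round(3),"rect",np.round(r[0]),np.round(r[1]),round(r[2],1))
E
```

```text
top
sticks 81 [0.629 0.134 0.119] rect [629. 134.] [28. 28.] 0.3
sticks 88 [0.608 0.24  0.119] rect [608. 240.] [28. 28.] 1.0
sticks 85 [0.51  0.13  0.119] rect [510. 130.] [28. 27.] 89.9
sticks 90 [0.486 0.226 0.119] rect [487. 227.] [31. 27.] 89.6
tray 47 [ 0.761 -0.003  0.036] rect [754.  -1.] [36. 64.] 12.2
tray 195 [0.546 0.    0.033] rect [544.   1.] [ 90. 160.] 87.3
bar 8 [ 0.62  -0.107  0.149] rect [ 619. -108.] [ 2. 18.] 82.1
bar 452 [ 0.58  -0.227  0.156] rect [ 584. -224.] [207.  30.] 79.3
bar 5 [ 0.59  -0.329  0.15 ] rect [ 590. -329.] [1. 5.] 75.2
bar 6 [ 0.576 -0.101  0.145] rect [ 577. -103.] [ 6. 14.] 80.2
bar 5 [ 0.584 -0.112  0.151] rect [ 584. -112.] [10.  0.] 76.5
bar 12 [ 0.538 -0.321  0.152] rect [ 538. -321.] [11.  5.] 20.5
plates 77 [ 0.599 -0.111  0.168] rect [ 599. -113.] [18. 60.] 79.9
plates 122 [ 0.565 -0.324  0.181] rect [ 565. -322.] [19. 59.] 80.0
spent 5 [ 0.607 -0.105  0.101] rect [ 607. -105.] [ 0. 15.] 80.5
spent 5 [ 0.59  -0.329  0.102] rect [ 590. -329.] [1. 6.] 75.9
spent 27 [ 0.576 -0.195  0.103] rect [ 576. -197.] [27.  9.] 81.2
spent 17 [ 0.5
[... 785 characters left out ...]
  0.156] rect [ 583. -223.] [215.  63.] 79.2
bar 139 [ 0.602 -0.104  0.149] rect [ 600. -105.] [10. 61.] 81.8
plates 193 [ 0.564 -0.324  0.18 ] rect [ 564. -321.] [22. 62.] 83.7
plates 99 [ 0.6   -0.109  0.168] rect [ 598. -111.] [21. 60.] 81.8
spent 82 [ 0.573 -0.326  0.102] rect [ 570. -326.] [ 8. 50.] 81.4
spent 91 [ 0.588 -0.194  0.103] rect [ 587. -197.] [31. 26.] 74.9
spent 106 [ 0.601 -0.104  0.102] rect [ 599. -103.] [ 6. 63.] 81.0
block 746 [ 0.589 -0.228  0.051] rect [ 582. -216.] [239.  72.] 80.7
block 42 [ 0.734 -0.032  0.049] rect [734. -31.] [14. 50.] 81.0
cup 13 [ 0.577 -0.099  0.078] rect [579. -99.] [17.  2.] 0.1
cup 241 [ 0.739 -0.004  0.078] rect [740.  -3.] [79. 78.] 63.3
```

View pics/c.png

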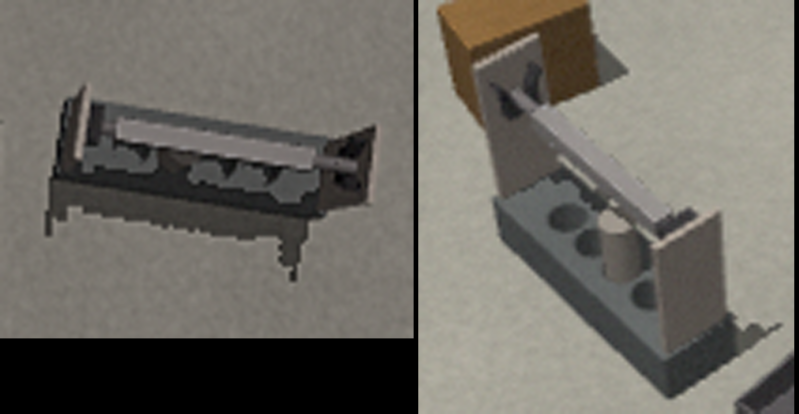

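One spent stick is visible, standing in well 2. The +y plate with the closed cup is the near one in the scene view. I estimate the rack centre at (0.5815, -0.2165) with yaw about -9.4°. Next I set up the move arithmetic and go above the bar.

```bash
cat >> h.py <<'E'
RC=np.array([.5815,-.2165]);RY=np.radians(-9.4)
def rk(x,y):
    c,s=np.cos(RY),np.sin(RY);return RC+np.array([c*x-s*y,s*x+c*y])/1000
def go(x,y,z,yaw=None):
    p,R,s=tool();d=R.T@(np.array([x,y,z])-p)*1000
    r=0 if yaw is None else (s["tool_rot"][2]-yaw+np.pi/2)%np.pi-np.pi/2
    print("dx %.1f dy %.1f dz %.1f roll %.3f"%(*d,r))
def rackpos():
    p,R,s=tool();d=(p[:2]-RC)*1000;c,sn=np.cos(RY),np.sin(RY)
    print("rack xyz",(c*d[0]+sn*d[1]).round(1),(-sn*d[0]+c*d[1]).round(1),(p[2]*1000).round(1),"yaw err deg",np.degrees((s["tool_rot"][2]-RY-np.pi/2)).round(2),"F",s["ft_force"].round(1),"gap",(s["finger_gap"]*1000).round(1),"t",round(s["t"],1))
E
python3 -c "
from h import *
print(rk(0,-6));go(*rk(0,0),.33,RY+np.pi/2)"
```

```text
[ 0.58052004 -0.22241943]
dx -619.2 dy -609.2 dz -98.6 roll 1.313
```

```bash
python3 -m inch '[{"dz":-50,"gripper":85},{"dz":-98.6},{"dz":-98.6},{"dx":-300,"dy":-300,"dz":-98.6,"roll":0.65},{"dx":-300,"dy":-300,"dz":-98.6,"roll":0.65},{"dx":-300,"dy":-300,"dz":-98.6,"roll":0.65},{"dx":-300,"dy":-300,"dz":-98.6,"roll":0.65},{"dx":-300,"dy":-300,"dz":-98.6,"roll":0.65},{"dx":-300,"dy":-300,"dz":-98.6,"roll":0.65},{"dx":-300,"dy":-300,"dz":-98.6,"roll":0.65},{"dx":-300,"dy":-300,"dz":-98.6,"roll":0.65},{"dx":-300,"dy":-300,"dz":-98.6,"roll":0.65}]' 40
python3 -c "
from h import *
go(*rk(0,0),.33,RY+np.pi/2)"
```

```text
dx -619.2 dy -609.2 dz -98.6 roll 1.313invalid input at $[0]: expected keys gripper, dx, dy, dz, roll
```

```bash
python3 -m inch '[{"gripper":85,"dx":0,"dy":0,"dz":-50,"roll":0},{"gripper":85,"dx":0,"dy":0,"dz":-98,"roll":0},{"gripper":85,"dx":-300,"dy":-300,"dz":-98,"roll":0.65},{"gripper":85,"dx":-300,"dy":-300,"dz":-98,"roll":0.65},{"gripper":85,"dx":-300,"dy":-300,"dz":-98,"roll":0.65},{"gripper":85,"dx":-300,"dy":-300,"dz":-98,"roll":0.65},{"gripper":85,"dx":-300,"dy":-300,"dz":-98,"roll":0.65},{"gripper":85,"dx":-300,"dy":-300,"dz":-98,"roll":0.65},{"gripper":85,"dx":-300,"dy":-300,"dz":-98,"roll":0.65},{"gripper":85,"dx":-300,"dy":-300,"dz":-98,"roll":0.65},{"gripper":85,"dx":-300,"dy":-300,"dz":-98,"roll":0.65},{"gripper":85,"dx":-300,"dy":-300,"dz":-98,"roll":0.65}]' 40
python3 -c "
from h import *
go(*rk(0,0),.33,RY+np.pi/2)"
```

```text
t: 1.3
tool_pos: [0.4178, 0.1938, 0.3292]
tool_rot: [-3.141, 0.001, 2.066]
ft_force: [0.2, 0.4, -0.4]
finger_gap: 0.085
finger_force: 0.0
dx -438.8 dy -51.0 dz -0.5 roll 0.660
```

```bash
python3 -m inch '[{"gripper":85,"dx":-439,"dy":-51,"dz":0,"roll":0.66},{"gripper":85,"dx":-439,"dy":-51,"dz":0,"roll":0.66},{"gripper":85,"dx":-439,"dy":-51,"dz":0,"roll":0.66},{"gripper":85,"dx":-439,"dy":-51,"dz":0,"roll":0.66},{"gripper":85,"dx":-439,"dy":-51,"dz":0,"roll":0.66},{"gripper":85,"dx":-439,"dy":-51,"dz":0,"roll":0.66},{"gripper":85,"dx":-439,"dy":-51,"dz":0,"roll":0.66},{"gripper":85,"dx":-439,"dy":-51,"dz":0,"roll":0.66},{"gripper":85,"dx":-439,"dy":-51,"dz":0,"roll":0.66},{"gripper":85,"dx":-439,"dy":-51,"dz":0,"roll":0.66},{"gripper":85,"dx":-439,"dy":-51,"dz":0,"roll":0.66},{"gripper":85,"dx":-439,"dy":-51,"dz":0,"roll":0.66}]'
python3 -c "
from h import *
go(*rk(0,0),.143,RY+np.pi/2);rackpos()"
```

```text
t: 2.5
tool_pos: [0.5821, -0.2121, 0.329]
tool_rot: [-3.141, -0.001, 1.411]
ft_force: [0.4, -0.2, -0.0]
finger_gap: 0.085
finger_force: 0.0
dx -4.5 dy 0.3 dz 186.0 roll 0.004Traceback (most recent call last):
  File "<string>", line 3, in <module>
    go(*rk(0,0),.143,RY+np.pi/2);rackpos()
                                 ~~~~~~~^^
  File "h.py", line 36, in rackpos
    print("rack xyz",(c*d[0]+sn*d[1]).round(1),(-sn*d[0]+c*d[1]).round(1),(p[2]*1000).round(1),"yaw err deg",np.degrees((s["tool_rot"][2]-RY-np.pi/2)).round(2),"F",s["ft_force"].round(1),"gap",(s["finger_gap"]*1000).round(1),"t",round(s["t"],1))
                                                                                                                                                                                                 ^^^^^^^^^^^^^^^^^^^^^^^^^^^^
AttributeError: 'float' object has no attribute 'round'
```

```bash
sed -i 's/(s\["finger_gap"\]\*1000).round(1)/round(s["finger_gap"]*1000,1)/' h.py
python3 -m inch '[{"gripper":85,"dx":0,"dy":0,"dz":100,"roll":0},{"gripper":85,"dx":0,"dy":0,"dz":186,"roll":0},{"gripper":85,"dx":0,"dy":0,"dz":186,"roll":0},{"gripper":85,"dx":0,"dy":0,"dz":186,"roll":0},{"gripper":85,"dx":0,"dy":0,"dz":186,"roll":0},{"gripper":85,"dx":0,"dy":0,"dz":186,"roll":0}]'
python3 -c "
from h import *
rackpos()"
python3 -m inch '[{"gripper":12,"dx":0,"dy":0,"dz":0,"roll":0},{"gripper":12,"dx":0,"dy":0,"dz":0,"roll":0},{"gripper":12,"dx":0,"dy":0,"dz":0,"roll":0},{"gripper":12,"dx":0,"dy":0,"dz":0,"roll":0},{"gripper":12,"dx":0,"dy":0,"dz":0,"roll":0},{"gripper":12,"dx":0,"dy":0,"dz":0,"roll":0},{"gripper":12,"dx":0,"dy":0,"dz":0,"roll":0},{"gripper":12,"dx":0,"dy":0,"dz":0,"roll":0},{"gripper":12,"dx":0,"dy":0,"dz":0,"roll":0},{"gripper":12,"dx":0,"dy":0,"dz":0,"roll":0}]' 60
python3 -c "
from h import *
rackpos()
p,d,W=snap('scene','g1',(200,80,340,220),4)"
```

```text
t: 3.1
tool_pos: [0.5825, -0.2125, 0.1442]
tool_rot: [-3.141, -0.0, 1.411]
ft_force: [0.2, -0.2, 1.2]
finger_gap: 0.0852
finger_force: 0.0
rack xyz 0.4 4.2 144.2 yaw err deg 0.24 F [ 0.2 -0.2  1.2] gap 85.2 t 3.1
t: 4.1
tool_pos: [0.5824, -0.2135, 0.144]
tool_rot: [3.141, 0.0, 1.41]
ft_force: [-2.7, -0.0, 9.3]
finger_gap: 0.0164
finger_force: 61.3
rack xyz 0.4 3.1 144.0 yaw err deg 0.17 F [-2.7 -0.   9.3] gap 16.4 t 4.1
```

View pics/g1.png

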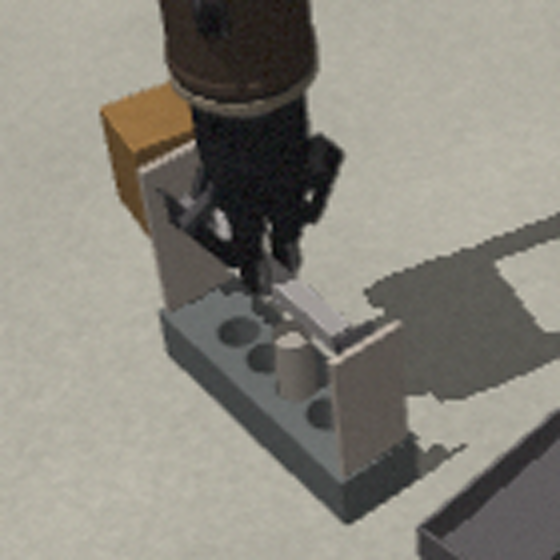

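The gripper holds the barrel near its middle (crop around (270,285)), and the single spent stick is in well 2. Next I slide the bar 17 mm towards -y and check it.

```bash
python3 -m inch '[{"gripper":12,"dx":-5,"dy":0,"dz":0,"roll":0},{"gripper":12,"dx":-9,"dy":0,"dz":0,"roll":0},{"gripper":12,"dx":-13,"dy":0,"dz":0,"roll":0},{"gripper":12,"dx":-17,"dy":0,"dz":0,"roll":0},{"gripper":12,"dx":-17,"dy":0,"dz":0,"roll":0},{"gripper":12,"dx":-17,"dy":0,"dz":0,"roll":0}]'
python3 -c "
from h import *
rackpos()
p,d,W=snap('scene','g2',(200,80,340,220),4)
s=manip.sense();print(s['ft_torque'])"
```

```text
t: 4.75
tool_pos: [0.5796, -0.23, 0.1433]
tool_rot: [3.142, -0.0, 1.41]
ft_force: [0.0, 5.3, 1.8]
finger_gap: 0.0163
finger_force: 60.3
rack xyz 0.3 -13.7 143.3 yaw err deg 0.16 F [0.  5.3 1.8] gap 16.3 t 4.8
[ 0.50539879 -0.0610773   0.00604804]
```

View pics/g2.png

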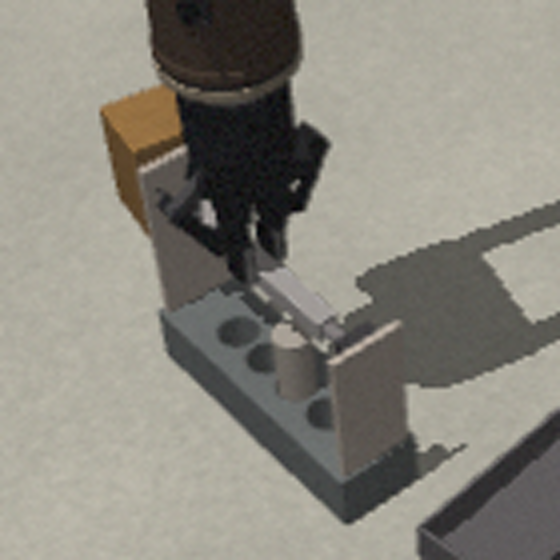

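The bar has moved 17 mm with about 5 N of spring reaction, and the pin shows just outside the cup near (335,325). Now I lift it.

```bash
python3 -m inch '[{"gripper":12,"dx":-17,"dy":0,"dz":-8,"roll":0},{"gripper":12,"dx":0,"dy":0,"dz":-8,"roll":0}]' >/dev/null 2>&1 & 
wait; python3 -c "
from h import *
rackpos()"
```

```text
rack xyz 0.3 -14.4 151.7 yaw err deg 0.11 F [-13.6 -59.9   1.6] gap 16.3 t 5.0
```

My row was wrong: its extra dx pushed the bar further than intended, and it may have slipped in the grip. I'll relieve the force and look.

```bash
python3 -m inch '[{"gripper":12,"dx":-5,"dy":0,"dz":0,"roll":0},{"gripper":12,"dx":-8,"dy":0,"dz":0,"roll":0},{"gripper":12,"dx":-8,"dy":0,"dz":0,"roll":0}]'
python3 -c "
from h import *
rackpos()
p,d,W=snap('scene','g3',(220,100,320,200),5)
print(manip.sense()['ft_torque'])
P,m=blob(W,.150,.175,(.5,.66),(-.2,-.09))
q=(P[:,:2]-RC)@np.array([[np.cos(RY),-np.sin(RY)],[np.sin(RY),np.cos(RY)]])*1000
k=abs(q[:,0])<12; print(np.c_[q[k],P[k,2]*1000][::6].round())"
```

```text
t: 5.3
tool_pos: [0.5785, -0.2387, 0.1512]
tool_rot: [3.141, -0.0, 1.41]
ft_force: [4.3, 5.1, -0.8]
finger_gap: 0.0163
finger_force: 60.1
rack xyz 0.6 -22.4 151.2 yaw err deg 0.17 F [ 4.3  5.1 -0.8] gap 16.3 t 5.3
[ 0.684439   -0.65567266  0.30638076]
[[ -7.  18. 170.]
 [ -7.  23. 170.]
 [ -2.  30. 174.]
 [  3.  27. 171.]
 [-11.  36. 168.]
 [  0.  32. 169.]
 [  7.  21. 162.]
 [ -3.  37. 167.]
 [  7.  25. 160.]
 [ -2.  43. 168.]
 [  9.  23. 157.]
 [  4.  47. 171.]
 [ -9.  58. 170.]
 [  6.  49. 169.]
 [ -6.  60. 170.]
 [  6.  53. 169.]
 [  6.  38. 154.]
 [  3.  63. 170.]
 [  8.  50. 160.]
 [ -1.  66. 166.]
 [  6.  62. 164.]
 [ -2.  79. 171.]
 [  3.  72. 165.]
 [  5.  60. 154.]
 [ -2.  88. 170.]
 [ -7.  99. 171.]
 [ -3.  96. 168.]
 [ -1.  89. 160.]
 [ -8. 108. 170.]
 [  3. 104. 171.]
 [-11. 112. 167.]
 [ -0. 113. 171.]
 [  8. 110. 170.]
 [ -7. 117. 166.]
 [ -2. 115. 164.]
 [  3. 116. 163.]
 [  8. 113. 161.]
 [-10. 117. 152.]
 [  9. 118. 158.]]
```

View pics/g3.png

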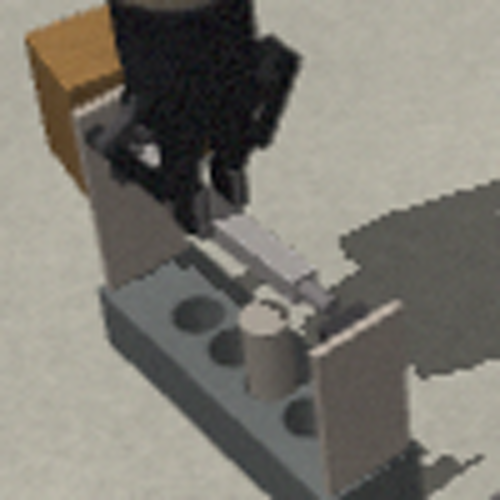

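The pin tip is just inside of the +y cup and the force is back to spring level (5 N). The bar is clear, so I lift straight up.

```bash
python3 -m inch '[{"gripper":12,"dx":0,"dy":0,"dz":-8,"roll":0},{"gripper":12,"dx":0,"dy":0,"dz":-16,"roll":0},{"gripper":12,"dx":0,"dy":0,"dz":-24,"roll":0},{"gripper":12,"dx":0,"dy":0,"dz":-32,"roll":0},{"gripper":12,"dx":0,"dy":0,"dz":-40,"roll":0},{"gripper":12,"dx":0,"dy":0,"dz":-60,"roll":0},{"gripper":12,"dx":0,"dy":0,"dz":-80,"roll":0},{"gripper":12,"dx":0,"dy":0,"dz":-110,"roll":0},{"gripper":12,"dx":0,"dy":0,"dz":-110,"roll":0},{"gripper":12,"dx":0,"dy":0,"dz":-110,"roll":0}]'
python3 -c "
from h import *
rackpos();go(.735,-.26,.2612,RY+np.pi/2)
p,d,W=snap('scene','g4',(170,50,370,200),4)
print(manip.sense()['ft_torque'])"
```

```text
t: 6.35
tool_pos: [0.5781, -0.2388, 0.2614]
tool_rot: [3.141, 0.001, 1.409]
ft_force: [-0.5, -0.3, -1.6]
finger_gap: 0.0164
finger_force: 60.0
rack xyz 0.3 -22.5 261.4 yaw err deg 0.15 F [-0.5 -0.3 -1.6] gap 16.4 t 6.3
dx 4.3 dy 158.3 dz 0.3 roll 0.003
[0.00337899 0.00070994 0.03732104]
```

View pics/g4.png

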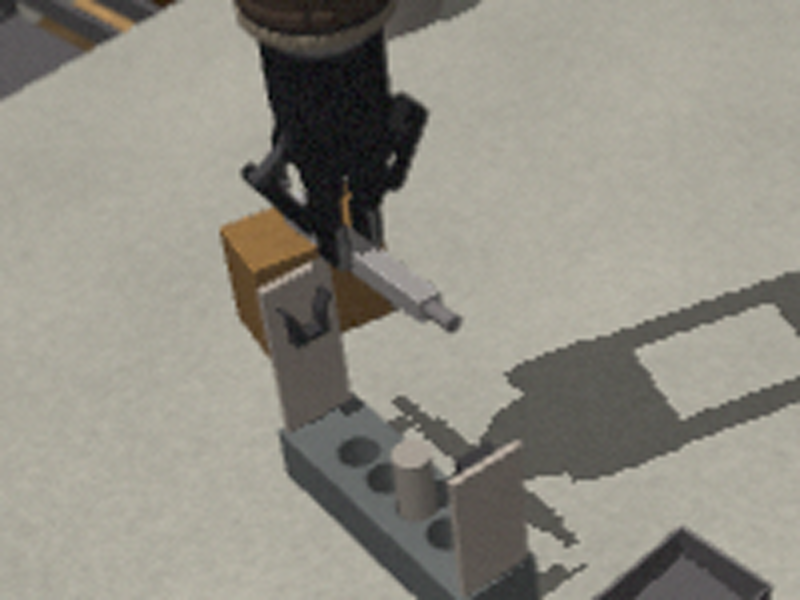

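The bar is out and held level, with its pin at crop (455,320). I'll lay it on the clear counter on the +x side of the rack.

```bash
python3 -m inch '[{"gripper":12,"dx":4,"dy":158,"dz":0,"roll":0},{"gripper":12,"dx":4,"dy":158,"dz":0,"roll":0},{"gripper":12,"dx":4,"dy":158,"dz":0,"roll":0},{"gripper":12,"dx":4,"dy":158,"dz":0,"roll":0},{"gripper":12,"dx":4,"dy":158,"dz":50,"roll":0},{"gripper":12,"dx":4,"dy":158,"dz":100,"roll":0},{"gripper":12,"dx":4,"dy":158,"dz":150,"roll":0},{"gripper":12,"dx":4,"dy":158,"dz":200,"roll":0},{"gripper":12,"dx":4,"dy":158,"dz":230,"roll":0},{"gripper":12,"dx":4,"dy":158,"dz":245,"roll":0},{"gripper":12,"dx":4,"dy":158,"dz":252,"roll":0},{"gripper":12,"dx":4,"dy":158,"dz":252,"roll":0}]'
python3 -m inch '[{"gripper":12,"dx":0,"dy":0,"dz":2,"roll":0},{"gripper":12,"dx":0,"dy":0,"dz":4,"roll":0},{"gripper":12,"dx":0,"dy":0,"dz":4,"roll":0}]'
```

```text
t: 7.6
tool_pos: [0.7347, -0.2596, 0.0093]
tool_rot: [-3.141, -0.0, 1.41]
ft_force: [-0.6, 1.3, -1.5]
finger_gap: 0.0166
finger_force: 60.0
t: 7.9
tool_pos: [0.736, -0.2598, 0.0069]
tool_rot: [3.139, 0.001, 1.41]
ft_force: [0.7, 0.5, 4.0]
finger_gap: 0.0164
finger_force: 60.6
```

```bash
python3 -m inch '[{"gripper":50,"dx":0,"dy":0,"dz":0,"roll":0},{"gripper":50,"dx":0,"dy":0,"dz":0,"roll":0},{"gripper":50,"dx":0,"dy":0,"dz":0,"roll":0},{"gripper":50,"dx":0,"dy":0,"dz":-40,"roll":0},{"gripper":50,"dx":0,"dy":0,"dz":-90,"roll":0},{"gripper":60,"dx":0,"dy":0,"dz":-140,"roll":0},{"gripper":60,"dx":0,"dy":0,"dz":-190,"roll":0},{"gripper":60,"dx":0,"dy":0,"dz":-220,"roll":0},{"gripper":60,"dx":0,"dy":0,"dz":-220,"roll":0},{"gripper":60,"dx":0,"dy":0,"dz":-220,"roll":0}]'
python3 -c "
from h import *
go(*rk(0,19),.225,RY+np.pi/2)
for n in('scene','top'):
    p,d,W=snap(n)
    P,m=blob(W,.006,.03,(.64,.8),(-.45,-.07));k,l,st,c=cv2.connectedComponentsWithStats(m.astype(np.uint8));i=1+st[1:,4].argmax();Q=W[l==i];r=cv2.minAreaRect(Q[:,:2].astype(np.float32)*1000);print(r,Q.mean(0))
"
```

```text
t: 8.9
tool_pos: [0.735, -0.2595, 0.226]
tool_rot: [3.14, 0.0, 1.41]
ft_force: [-0.0, -0.0, -0.6]
finger_gap: 0.0601
finger_force: 0.0
dx 36.8 dy -158.3 dz 0.8 roll 0.003
((732.125244140625, -259.1184387207031), (227.16525268554688, 25.9061279296875), 80.378662109375) [ 0.73779552 -0.25093209  0.01742317]
((742.8575439453125, -207.10684204101562), (114.3146743774414, 19.48224639892578), 81.80254364013672) [ 0.7417818  -0.21073393  0.01566561]
```

```bash
python3 -m inch '[{"gripper":60,"dx":37,"dy":-158,"dz":0,"roll":0},{"gripper":60,"dx":37,"dy":-158,"dz":0,"roll":0},{"gripper":60,"dx":37,"dy":-158,"dz":0,"roll":0},{"gripper":60,"dx":37,"dy":-158,"dz":0,"roll":0},{"gripper":60,"dx":37,"dy":-158,"dz":0,"roll":0},{"gripper":60,"dx":37,"dy":-158,"dz":50,"roll":0},{"gripper":60,"dx":37,"dy":-158,"dz":100,"roll":0},{"gripper":60,"dx":37,"dy":-158,"dz":146,"roll":0},{"gripper":60,"dx":37,"dy":-158,"dz":146,"roll":0},{"gripper":60,"dx":37,"dy":-158,"dz":146,"roll":0}]'
python3 -c "
from h import *
rackpos()"
python3 -m inch '[{"gripper":20,"dx":0,"dy":0,"dz":0,"roll":0},{"gripper":20,"dx":0,"dy":0,"dz":0,"roll":0},{"gripper":20,"dx":0,"dy":0,"dz":0,"roll":0},{"gripper":20,"dx":0,"dy":0,"dz":0,"roll":0},{"gripper":20,"dx":0,"dy":0,"dz":0,"roll":0},{"gripper":20,"dx":0,"dy":0,"dz":0,"roll":0},{"gripper":20,"dx":0,"dy":0,"dz":0,"roll":0},{"gripper":20,"dx":0,"dy":0,"dz":-50,"roll":0},{"gripper":20,"dx":0,"dy":0,"dz":-100,"roll":0},{"gripper":20,"dx":0,"dy":0,"dz":-140,"roll":0},{"gripper":20,"dx":0,"dy":0,"dz":-140,"roll":0}]' 30
python3 -c "
from h import *
rackpos()
for n in('scene','top'):
    p,d,W=snap(n)
    if n=='scene':
        cv2.imwrite('pics/g5.png',cv2.resize(p[40:220,180:380],None,fx=4,fy=4)[:600])
go(.5445,.0015,.22)"
```

```text
t: 10.0
tool_pos: [0.5854, -0.1978, 0.0789]
tool_rot: [-3.14, -0.0, 1.41]
ft_force: [0.0, 0.3, 1.1]
finger_gap: 0.06
finger_force: 0.0
rack xyz 0.8 19.0 78.9 yaw err deg 0.17 F [0.  0.3 1.1] gap 60.0 t 10.0
t: 11.1
tool_pos: [0.5881, -0.1988, 0.2271]
tool_rot: [3.131, 0.002, 1.41]
ft_force: [-0.5, -0.6, -0.4]
finger_gap: 0.0287
finger_force: 31.3
rack xyz 3.6 18.5 227.1 yaw err deg 0.18 F [-0.5 -0.6 -0.4] gap 28.7 t 11.1
dx 190.2 dy -72.6 dz 1.3 roll 0.000
```

View pics/g5.png

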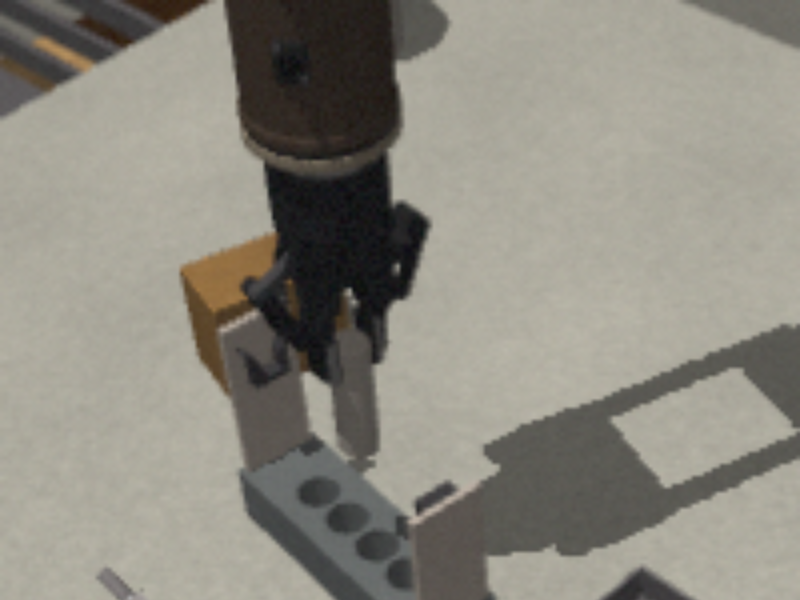

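The spent stick is held and all four wells show empty at crop (320,490) to (405,570), so there is only one spent stick. Now I put it in the tray.

```bash
python3 -m inch '[{"gripper":20,"dx":190,"dy":-73,"dz":0,"roll":0},{"gripper":20,"dx":190,"dy":-73,"dz":0,"roll":0},{"gripper":20,"dx":190,"dy":-73,"dz":0,"roll":0},{"gripper":20,"dx":190,"dy":-73,"dz":0,"roll":0},{"gripper":20,"dx":190,"dy":-73,"dz":0,"roll":0},{"gripper":20,"dx":190,"dy":-73,"dz":40,"roll":0},{"gripper":20,"dx":190,"dy":-73,"dz":80,"roll":0},{"gripper":20,"dx":190,"dy":-73,"dz":120,"roll":0},{"gripper":20,"dx":190,"dy":-73,"dz":140,"roll":0},{"gripper":20,"dx":190,"dy":-73,"dz":148,"roll":0},{"gripper":20,"dx":190,"dy":-73,"dz":148,"roll":0},{"gripper":20,"dx":190,"dy":-73,"dz":148,"roll":0}]'
python3 -m inch '[{"gripper":20,"dx":0,"dy":0,"dz":2,"roll":0},{"gripper":20,"dx":0,"dy":0,"dz":3,"roll":0},{"gripper":50,"dx":0,"dy":0,"dz":3,"roll":0},{"gripper":60,"dx":0,"dy":0,"dz":3,"roll":0},{"gripper":60,"dx":0,"dy":0,"dz":3,"roll":0},{"gripper":60,"dx":0,"dy":0,"dz":-40,"roll":0},{"gripper":60,"dx":0,"dy":0,"dz":-90,"roll":0},{"gripper":60,"dx":0,"dy":0,"dz":-140,"roll":0},{"gripper":60,"dx":0,"dy":0,"dz":-150,"roll":0},{"gripper":60,"dx":0,"dy":0,"dz":-150,"roll":0}]'
python3 -c "
from h import *
s=manip.sense();print(s['tool_pos'])
go(.510,.131,.225)
for n in('scene','top'):
    p,d,W=snap(n)
    P,m=blob(W,.01,.11,(.45,.65),(-.04,.04));print(np.percentile(P,[5,50,95],axis=0).round(3))"
```

```text
t: 12.4
tool_pos: [0.5429, 0.0015, 0.0708]
tool_rot: [-3.141, 0.0, 1.41]
ft_force: [-0.5, 0.4, 1.5]
finger_gap: 0.0291
finger_force: 37.4
t: 13.4
tool_pos: [0.5443, 0.0015, 0.2231]
tool_rot: [3.138, -0.0, 1.41]
ft_force: [-0.6, -0.7, -1.3]
finger_gap: 0.0603
finger_force: 0.0
[0.54429529 0.00151152 0.22313847]
dx 122.3 dy -54.6 dz -2.0 roll 0.000
[[ 0.466 -0.039  0.013]
 [ 0.572 -0.006  0.031]
 [ 0.625  0.035  0.059]]
[[ 0.464 -0.038  0.029]
 [ 0.468 -0.013  0.034]
 [ 0.49   0.03   0.037]]
```

```bash
python3 -m inch '[{"gripper":60,"dx":122,"dy":-55,"dz":0,"roll":0},{"gripper":60,"dx":122,"dy":-55,"dz":0,"roll":0},{"gripper":60,"dx":122,"dy":-55,"dz":0,"roll":0},{"gripper":60,"dx":122,"dy":-55,"dz":0,"roll":0},{"gripper":60,"dx":122,"dy":-55,"dz":40,"roll":0},{"gripper":60,"dx":122,"dy":-55,"dz":80,"roll":0},{"gripper":60,"dx":122,"dy":-55,"dz":120,"roll":0},{"gripper":60,"dx":122,"dy":-55,"dz":130,"roll":0},{"gripper":60,"dx":122,"dy":-55,"dz":130,"roll":0}]'
python3 -m inch '[{"gripper":20,"dx":0,"dy":0,"dz":0,"roll":0},{"gripper":20,"dx":0,"dy":0,"dz":0,"roll":0},{"gripper":20,"dx":0,"dy":0,"dz":0,"roll":0},{"gripper":20,"dx":0,"dy":0,"dz":0,"roll":0},{"gripper":20,"dx":0,"dy":0,"dz":0,"roll":0},{"gripper":20,"dx":0,"dy":0,"dz":0,"roll":0},{"gripper":20,"dx":0,"dy":0,"dz":-50,"roll":0},{"gripper":20,"dx":0,"dy":0,"dz":-100,"roll":0},{"gripper":20,"dx":0,"dy":0,"dz":-130,"roll":0},{"gripper":20,"dx":0,"dy":0,"dz":-130,"roll":0},{"gripper":20,"dx":0,"dy":0,"dz":-130,"roll":0}]' 40
python3 - <<'E'
from h import *
rackpos();go(*rk(0,-57),.223,RY+np.pi/2)
p,d,W=snap('scene')
# wells: dark holes on block top
g=cv2.cvtColor(cv2.resize(p[40:240,180:380],None,fx=4,fy=4,interpolation=cv2.INTER_CUBIC),cv2.COLOR_BGR2GRAY)
cv2.imwrite('pics/w1.png',cv2.resize(p[120:220,220:350],None,fx=6,fy=6,interpolation=cv2.INTER_CUBIC))
for y in(-57,-19,19,57): print(proj('scene',[*rk(0,y),.05]))
c=proj('scene',[[*rk(x,y),.05] for x,y in((35,118),(35,-118),(-35,-118),(-35,118))]);print(c)
P,m=blob(W,.01,.11,(.45,.65),(-.04,.04));print(np.percentile(P[P[:,2]>.08],[5,50,95],axis=0).round(3))
E
```

```text
t: 14.4
tool_pos: [0.507, 0.1302, 0.0893]
tool_rot: [-3.137, 0.002, 1.41]
ft_force: [-0.3, 0.2, 1.2]
finger_gap: 0.0603
finger_force: 0.0
t: 15.5
tool_pos: [0.5089, 0.131, 0.2225]
tool_rot: [3.139, -0.001, 1.41]
ft_force: [-0.2, -0.7, -1.6]
finger_gap: 0.0287
finger_force: 40.3
rack xyz -128.4 331.0 222.5 yaw err deg 0.18 F [-0.2 -0.7 -1.6] gap 28.7 t 15.5
dx -388.4 dy 127.2 dz -0.5 roll 0.003
[[259.37778674 162.75074627]]
[[266.58856761 169.37559377]]
[[274.01115115 176.19464456]]
[[281.65450951 183.21610736]]
[[284.96308761 201.03613458]
 [239.10758192 157.6213848 ]
 [257.1514383  147.49240864]
 [303.63981964 188.9693559 ]]Traceback (most recent call last):
  File "<stdin>", line 9, in <module>
    return _quantile_unchecked(
        a, q, axis, out, overwrite_input, method, keepdims, weights)
    return _ureduce(a,
                    func=_quantile_ureduce_func,
    ...<5 lines>...
                    overwrite_input=overwrite_input,
                    method=method)
    r = func(a, **kwargs)
    result = _quantile(arr,
                       quantiles=q,
    ...<2 lines>...
                       out=out,
                       weights=wgt)
    slices_having_nans = np.isnan(arr[-1, ...])
                                  ~~~^^^^^^^^^
IndexError: index -1 is out of bounds for axis 0 with size 0
```

View pics/w1.png

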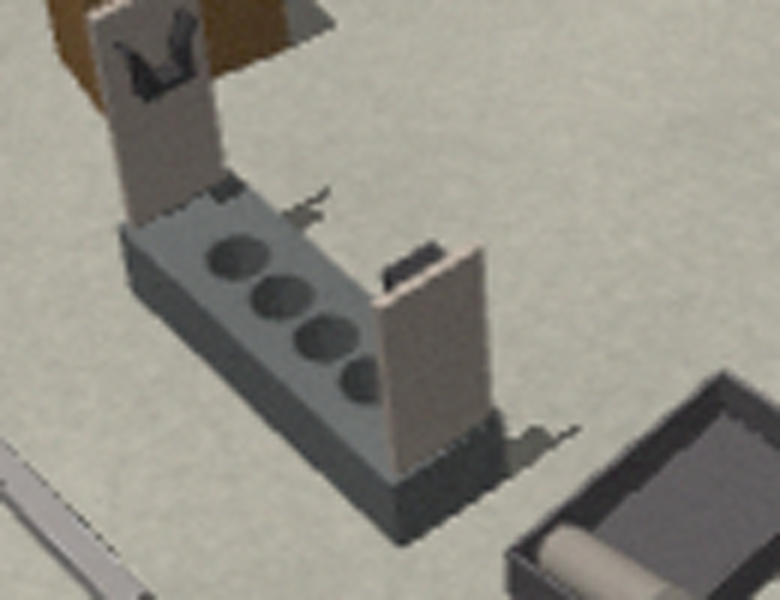

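The wells match the prediction to within about half a pixel, with well0 at (259.4,162.5). The spent stick lies in the tray, bar on the counter at left. I carry the stick high over the plate to well 0.

```bash
python3 -m inch '[{"gripper":20,"dx":0,"dy":0,"dz":-50,"roll":0},{"gripper":20,"dx":-30,"dy":10,"dz":-85,"roll":0},{"gripper":20,"dx":-388,"dy":127,"dz":-85,"roll":0},{"gripper":20,"dx":-388,"dy":127,"dz":-85,"roll":0},{"gripper":20,"dx":-388,"dy":127,"dz":-85,"roll":0},{"gripper":20,"dx":-388,"dy":127,"dz":-85,"roll":0},{"gripper":20,"dx":-388,"dy":127,"dz":-85,"roll":0},{"gripper":20,"dx":-388,"dy":127,"dz":-85,"roll":0},{"gripper":20,"dx":-388,"dy":127,"dz":-85,"roll":0},{"gripper":20,"dx":-388,"dy":127,"dz":-85,"roll":0},{"gripper":20,"dx":-388,"dy":127,"dz":-85,"roll":0},{"gripper":20,"dx":-388,"dy":127,"dz":-85,"roll":0}]'
python3 -m inch '[{"gripper":20,"dx":0,"dy":0,"dz":50,"roll":0},{"gripper":20,"dx":0,"dy":0,"dz":100,"roll":0},{"gripper":20,"dx":0,"dy":0,"dz":140,"roll":0},{"gripper":20,"dx":0,"dy":0,"dz":152,"roll":0},{"gripper":20,"dx":0,"dy":0,"dz":152,"roll":0},{"gripper":20,"dx":0,"dy":0,"dz":152,"roll":0}]'
python3 - <<'E'
from h import *
rackpos();go(*rk(0,-57),.150,RY+np.pi/2)
p,d,W=snap('scene','w2',(220,100,320,200),6)
P,m=blob(W,.065,.12,(.5,.66),(-.31,-.22))
q=(P[:,:2]-RC)@np.array([[np.cos(RY),-np.sin(RY)],[np.sin(RY),np.cos(RY)]])*1000
k=(abs(q[:,0])<25)&(q[:,1]<-30)&(q[:,1]>-90);A=np.c_[q[k],P[k,2]*1000]
for lo in range(65,120,10):
    B=A[(A[:,2]>=lo)&(A[:,2]<lo+10)]
    if len(B)>8:
        # circle radius 15 fit
        from scipy.optimize import least_squares
        r=least_squares(lambda c:np.hypot(B[:,0]-c[0],B[:,1]-c[1])-15,B[:,:2].mean(0)-[9,7],loss='soft_l1');print(lo,len(B),r.x.round(1))
E
```

```text
t: 16.75
tool_pos: [0.5709, -0.2726, 0.3044]
tool_rot: [-3.139, -0.001, 1.408]
ft_force: [-1.7, 0.3, -1.6]
finger_gap: 0.0288
finger_force: 40.4
t: 17.35
tool_pos: [0.5727, -0.2724, 0.156]
tool_rot: [3.14, 0.001, 1.41]
ft_force: [1.5, -0.9, -0.9]
finger_gap: 0.0287
finger_force: 40.4
rack xyz 0.4 -56.6 156.0 yaw err deg 0.21 F [ 1.5 -0.9 -0.9] gap 28.7 t 17.4
dx -0.4 dy -0.4 dz 6.0 roll 0.004
65 16 [  0.1 -56.5]
75 20 [ -1.1 -56.4]
85 28 [ -1.  -56.2]
95 20 [ -1.4 -56.7]
105 24 [ -1.3 -56.7]
115 14 [ -0.5 -56.4]
```

View pics/w2.png

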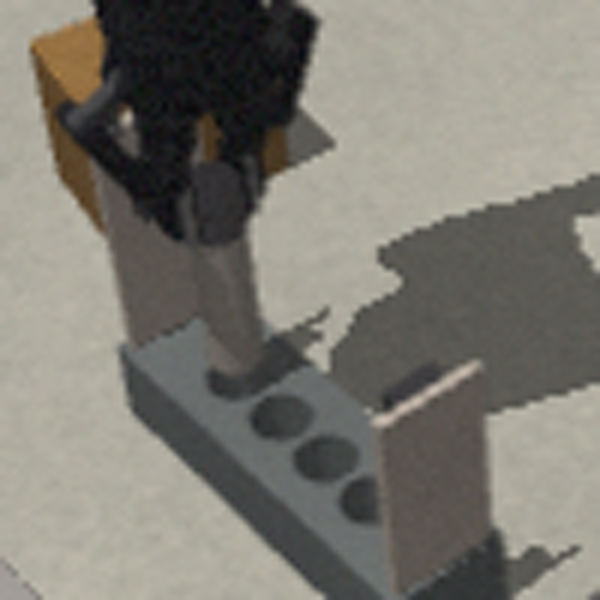

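The held stick is centred over well 0, fitted at rack (-1,-56.5) mm. Now I lower it by feel.

```bash
python3 -m inch '[{"gripper":20,"dx":-0.5,"dy":0,"dz":8,"roll":0},{"gripper":20,"dx":-0.5,"dy":0,"dz":12,"roll":0},{"gripper":20,"dx":-0.5,"dy":0,"dz":16,"roll":0},{"gripper":20,"dx":-0.5,"dy":0,"dz":20,"roll":0},{"gripper":20,"dx":-0.5,"dy":0,"dz":24,"roll":0},{"gripper":20,"dx":-0.5,"dy":0,"dz":26,"roll":0},{"gripper":20,"dx":-0.5,"dy":0,"dz":26,"roll":0}]'
```

```text
t: 18.1
tool_pos: [0.5716, -0.2729, 0.1279]
tool_rot: [-3.141, -0.0, 1.41]
ft_force: [0.4, -0.6, -0.9]
finger_gap: 0.029
finger_force: 40.4
```

```bash
python3 -m inch '[{"gripper":20,"dx":0,"dy":0,"dz":6,"roll":0},{"gripper":20,"dx":0,"dy":0,"dz":12,"roll":0},{"gripper":20,"dx":0,"dy":0,"dz":18,"roll":0},{"gripper":20,"dx":0,"dy":0,"dz":24,"roll":0},{"gripper":20,"dx":0,"dy":0,"dz":27,"roll":0},{"gripper":20,"dx":0,"dy":0,"dz":28,"roll":0},{"gripper":20,"dx":0,"dy":0,"dz":28,"roll":0}]'
```

```text
t: 18.8
tool_pos: [0.5728, -0.2737, 0.1026]
tool_rot: [3.138, 0.001, 1.41]
ft_force: [-5.3, 1.1, 36.0]
finger_gap: 0.0288
finger_force: 45.0
```

```bash
python3 -m inch '[{"gripper":60,"dx":0,"dy":0,"dz":-2,"roll":0},{"gripper":60,"dx":0,"dy":0,"dz":-2,"roll":0},{"gripper":60,"dx":0,"dy":0,"dz":-2,"roll":0},{"gripper":60,"dx":0,"dy":0,"dz":-2,"roll":0},{"gripper":60,"dx":0,"dy":0,"dz":-40,"roll":0},{"gripper":60,"dx":0,"dy":0,"dz":-90,"roll":0},{"gripper":60,"dx":0,"dy":0,"dz":-140,"roll":0},{"gripper":60,"dx":0,"dy":0,"dz":-140,"roll":0},{"gripper":60,"dx":0,"dy":0,"dz":-140,"roll":0}]'
python3 - <<'E'
from h import *
for n in("scene","top"):
    p,d,W=snap(n);P,m=blob(W,.115,.14,(.5,.66),(-.31,-.23))
    if len(P): print(n,len(P),P.mean(0),np.percentile(P[:,2],[10,50,90]),((P[:,:2].mean(0)-RC)@np.array([[np.cos(RY),-np.sin(RY)],[np.sin(RY),np.cos(RY)]])*1000))
go(.6295,.1345,.24)
E
```

```text
t: 19.7
tool_pos: [0.5721, -0.2732, 0.2415]
tool_rot: [3.139, 0.001, 1.41]
ft_force: [-1.1, 0.9, -0.6]
finger_gap: 0.0601
finger_force: 0.0
scene 98 [ 0.57314771 -0.26857331  0.1286661 ] [0.11984503 0.13054754 0.133367  ] [  0.26479051 -52.73822361]
top 89 [ 0.57085009 -0.27155896  0.1288339 ] [0.12537004 0.12937299 0.13146396] [ -1.51434508 -56.0590466 ]
dx 411.2 dy -7.5 dz -0.5 roll 0.000
```

Stick seated (top at 130 mm). Next is the stick at (0.6295, 0.1345).

```bash
python3 -m inch '[{"gripper":60,"dx":411,"dy":-7,"dz":0,"roll":0},{"gripper":60,"dx":411,"dy":-7,"dz":0,"roll":0},{"gripper":60,"dx":411,"dy":-7,"dz":0,"roll":0},{"gripper":60,"dx":411,"dy":-7,"dz":0,"roll":0},{"gripper":60,"dx":411,"dy":-7,"dz":0,"roll":0},{"gripper":60,"dx":411,"dy":-7,"dz":0,"roll":0},{"gripper":60,"dx":411,"dy":-7,"dz":0,"roll":0},{"gripper":60,"dx":411,"dy":-7,"dz":0,"roll":0},{"gripper":60,"dx":411,"dy":-7,"dz":0,"roll":0},{"gripper":60,"dx":411,"dy":-7,"dz":0,"roll":0}]'
python3 -m inch '[{"gripper":60,"dx":0,"dy":0,"dz":50,"roll":0},{"gripper":60,"dx":0,"dy":0,"dz":100,"roll":0},{"gripper":60,"dx":0,"dy":0,"dz":140,"roll":0},{"gripper":60,"dx":0,"dy":0,"dz":150,"roll":0},{"gripper":60,"dx":0,"dy":0,"dz":150,"roll":0},{"gripper":60,"dx":0,"dy":0,"dz":150,"roll":0}]'
python3 -m inch '[{"gripper":20,"dx":0,"dy":0,"dz":0,"roll":0},{"gripper":20,"dx":0,"dy":0,"dz":0,"roll":0},{"gripper":20,"dx":0,"dy":0,"dz":0,"roll":0},{"gripper":20,"dx":0,"dy":0,"dz":0,"roll":0},{"gripper":20,"dx":0,"dy":0,"dz":0,"roll":0},{"gripper":20,"dx":0,"dy":0,"dz":0,"roll":0},{"gripper":20,"dx":0,"dy":0,"dz":-50,"roll":0},{"gripper":20,"dx":0,"dy":0,"dz":-100,"roll":0},{"gripper":20,"dx":0,"dy":0,"dz":-150,"roll":0},{"gripper":20,"dx":0,"dy":0,"dz":-200,"roll":0},{"gripper":20,"dx":0,"dy":0,"dz":-210,"roll":0},{"gripper":20,"dx":0,"dy":0,"dz":-210,"roll":0}]' 40
python3 - <<'E'
from h import *
go(*rk(-.5,-19),.305,RY+np.pi/2)
E
```

```text
t: 20.8
tool_pos: [0.6298, 0.1358, 0.2384]
tool_rot: [-3.139, 0.001, 1.413]
ft_force: [-0.4, -0.4, 0.3]
finger_gap: 0.06
finger_force: 0.0
t: 21.4
tool_pos: [0.6316, 0.1334, 0.0918]
tool_rot: [3.14, -0.0, 1.409]
ft_force: [0.7, -0.1, 0.1]
finger_gap: 0.0602
finger_force: 0.0
t: 22.6
tool_pos: [0.6316, 0.1341, 0.3033]
tool_rot: [3.137, -0.002, 1.41]
ft_force: [-0.6, 0.8, -0.9]
finger_gap: 0.0288
finger_force: 40.8
dx -373.1 dy 6.2 dz -2.3 roll 0.003
```

```bash
cat >> h.py <<'E'
from scipy.optimize import least_squares
def held(y0,lo=68,hi=118):
    p,d,W=snap('scene');P,m=blob(W,lo/1000,hi/1000,(.5,.66),(-.31,-.1))
    q=(P[:,:2]-RC)@np.array([[np.cos(RY),-np.sin(RY)],[np.sin(RY),np.cos(RY)]])*1000
    B=q[(abs(q[:,0])<22)&(abs(q[:,1]-y0)<19)]
    r=least_squares(lambda c:np.hypot(B[:,0]-c[0],B[:,1]-c[1])-15,B.mean(0)-[9,7],loss='soft_l1');print("stick at rack",len(B),r.x.round(1))
E
python3 -m inch '[{"gripper":20,"dx":-373,"dy":6,"dz":0,"roll":0},{"gripper":20,"dx":-373,"dy":6,"dz":0,"roll":0},{"gripper":20,"dx":-373,"dy":6,"dz":0,"roll":0},{"gripper":20,"dx":-373,"dy":6,"dz":0,"roll":0},{"gripper":20,"dx":-373,"dy":6,"dz":0,"roll":0},{"gripper":20,"dx":-373,"dy":6,"dz":0,"roll":0},{"gripper":20,"dx":-373,"dy":6,"dz":0,"roll":0},{"gripper":20,"dx":-373,"dy":6,"dz":0,"roll":0},{"gripper":20,"dx":-373,"dy":6,"dz":0,"roll":0},{"gripper":20,"dx":-373,"dy":6,"dz":0,"roll":0},{"gripper":20,"dx":-373,"dy":6,"dz":0,"roll":0}]'
python3 -m inch '[{"gripper":20,"dx":0,"dy":0,"dz":50,"roll":0},{"gripper":20,"dx":0,"dy":0,"dz":100,"roll":0},{"gripper":20,"dx":0,"dy":0,"dz":135,"roll":0},{"gripper":20,"dx":0,"dy":0,"dz":146,"roll":0},{"gripper":20,"dx":0,"dy":0,"dz":146,"roll":0},{"gripper":20,"dx":0,"dy":0,"dz":146,"roll":0}]'
python3 - <<'E'
from h import *
rackpos();held(-19)
rackpos();held(-19)
E
```

```text
t: 23.7
tool_pos: [0.5764, -0.2342, 0.2993]
tool_rot: [-3.14, -0.001, 1.41]
ft_force: [-0.3, 1.3, -1.5]
finger_gap: 0.0291
finger_force: 40.8
t: 24.3
tool_pos: [0.5778, -0.2352, 0.1559]
tool_rot: [3.14, 0.001, 1.411]
ft_force: [0.2, 1.1, -1.2]
finger_gap: 0.0288
finger_force: 40.7
rack xyz -0.6 -19.0 155.9 yaw err deg 0.22 F [ 0.2  1.1 -1.2] gap 28.8 t 24.3
stick at rack 114 [ -3.3 -19. ]
rack xyz -0.3 -19.2 156.3 yaw err deg 0.21 F [-0.1  0.8 -1.4] gap 28.5 t 24.4
stick at rack 112 [ -3.3 -18.9]
```

```bash
python3 -m inch '[{"gripper":20,"dx":0,"dy":1,"dz":8,"roll":0},{"gripper":20,"dx":0,"dy":1,"dz":12,"roll":0},{"gripper":20,"dx":0,"dy":1,"dz":16,"roll":0},{"gripper":20,"dx":0,"dy":1,"dz":20,"roll":0},{"gripper":20,"dx":0,"dy":1,"dz":24,"roll":0},{"gripper":20,"dx":0,"dy":1,"dz":26,"roll":0},{"gripper":20,"dx":0,"dy":1,"dz":26,"roll":0}]'
python3 -c "
from h import *
rackpos()"
```

```text
t: 25.1
tool_pos: [0.5782, -0.2356, 0.1281]
tool_rot: [3.141, 0.0, 1.41]
ft_force: [4.9, -3.0, -4.0]
finger_gap: 0.0286
finger_force: 40.0
rack xyz -0.1 -19.4 128.1 yaw err deg 0.17 F [ 4.9 -3.  -4. ] gap 28.6 t 25.1
```

```bash
python3 -m inch '[{"gripper":20,"dx":-0.5,"dy":0.8,"dz":6,"roll":0},{"gripper":20,"dx":-0.5,"dy":0.8,"dz":12,"roll":0},{"gripper":20,"dx":-0.5,"dy":0.8,"dz":18,"roll":0},{"gripper":20,"dx":-0.5,"dy":0.8,"dz":23,"roll":0},{"gripper":20,"dx":-0.5,"dy":0.8,"dz":26,"roll":0},{"gripper":20,"dx":-0.5,"dy":0.8,"dz":27,"roll":0},{"gripper":20,"dx":-0.5,"dy":0.8,"dz":27,"roll":0}]'
python3 -m inch '[{"gripper":50,"dx":0,"dy":0,"dz":-2,"roll":0},{"gripper":60,"dx":0,"dy":0,"dz":-2,"roll":0},{"gripper":60,"dx":0,"dy":0,"dz":-2,"roll":0},{"gripper":60,"dx":0,"dy":0,"dz":-2,"roll":0},{"gripper":60,"dx":0,"dy":0,"dz":-40,"roll":0},{"gripper":60,"dx":0,"dy":0,"dz":-90,"roll":0},{"gripper":60,"dx":0,"dy":0,"dz":-140,"roll":0},{"gripper":60,"dx":0,"dy":0,"dz":-140,"roll":0},{"gripper":60,"dx":0,"dy":0,"dz":-140,"roll":0}]'
cat >> h.py <<'E'
def seated(y0):
    for n in("scene","top"):
        p,d,W=snap(n);P,m=blob(W,.115,.2,(.5,.66),(-.33,-.12))
        q=(P[:,:2]-RC)@np.array([[np.cos(RY),-np.sin(RY)],[np.sin(RY),np.cos(RY)]])*1000
        k=(abs(q[:,0])<22)&(abs(q[:,1]-y0)<16);print(n,k.sum(),q[k].mean(0).round(1) if k.any() else "", np.percentile(P[k,2],[10,50,90]).round(4) if k.any() else "")
E
python3 - <<'E'
from h import *
seated(-19);go(.609,.2415,.24)
E
```

```text
t: 25.8
tool_pos: [0.5786, -0.2362, 0.1021]
tool_rot: [3.141, 0.0, 1.41]
ft_force: [-0.2, -0.4, 16.2]
finger_gap: 0.029
finger_force: 42.5
t: 26.7
tool_pos: [0.5788, -0.2362, 0.2425]
tool_rot: [3.139, 0.001, 1.41]
ft_force: [-0.8, 0.2, -1.5]
finger_gap: 0.06
finger_force: 0.0
scene 95 [  1.5 -15. ] [0.1193 0.131  0.134 ]
top 70 [ -0.9 -15.9] [0.1256 0.1295 0.1323]
dx 476.1 dy -45.6 dz 0.6 roll 0.000
```

Seated. Next is the stick at (0.609, 0.2415).

```bash
python3 -m inch '[{"gripper":60,"dx":476,"dy":-45,"dz":0,"roll":0},{"gripper":60,"dx":476,"dy":-45,"dz":0,"roll":0},{"gripper":60,"dx":476,"dy":-45,"dz":0,"roll":0},{"gripper":60,"dx":476,"dy":-45,"dz":0,"roll":0},{"gripper":60,"dx":476,"dy":-45,"dz":0,"roll":0},{"gripper":60,"dx":476,"dy":-45,"dz":0,"roll":0},{"gripper":60,"dx":476,"dy":-45,"dz":0,"roll":0},{"gripper":60,"dx":476,"dy":-45,"dz":0,"roll":0},{"gripper":60,"dx":476,"dy":-45,"dz":0,"roll":0},{"gripper":60,"dx":476,"dy":-45,"dz":0,"roll":0},{"gripper":60,"dx":476,"dy":-45,"dz":0,"roll":0},{"gripper":60,"dx":476,"dy":-45,"dz":0,"roll":0}]'
python3 -m inch '[{"gripper":60,"dx":0,"dy":0,"dz":50,"roll":0},{"gripper":60,"dx":0,"dy":0,"dz":100,"roll":0},{"gripper":60,"dx":0,"dy":0,"dz":140,"roll":0},{"gripper":60,"dx":0,"dy":0,"dz":150,"roll":0},{"gripper":60,"dx":0,"dy":0,"dz":150,"roll":0},{"gripper":60,"dx":0,"dy":0,"dz":150,"roll":0}]'
python3 -m inch '[{"gripper":20,"dx":0,"dy":0,"dz":0,"roll":0},{"gripper":20,"dx":0,"dy":0,"dz":0,"roll":0},{"gripper":20,"dx":0,"dy":0,"dz":0,"roll":0},{"gripper":20,"dx":0,"dy":0,"dz":0,"roll":0},{"gripper":20,"dx":0,"dy":0,"dz":0,"roll":0},{"gripper":20,"dx":0,"dy":0,"dz":0,"roll":0},{"gripper":20,"dx":0,"dy":0,"dz":-50,"roll":0},{"gripper":20,"dx":0,"dy":0,"dz":-100,"roll":0},{"gripper":20,"dx":0,"dy":0,"dz":-150,"roll":0},{"gripper":20,"dx":0,"dy":0,"dz":-200,"roll":0},{"gripper":20,"dx":0,"dy":0,"dz":-210,"roll":0},{"gripper":20,"dx":0,"dy":0,"dz":-210,"roll":0}]' 40
python3 - <<'E'
from h import *
go(*rk(.5,19),.303,RY+np.pi/2)
E
```

```text
t: 28.0
tool_pos: [0.6093, 0.2413, 0.2394]
tool_rot: [-3.139, 0.002, 1.411]
ft_force: [-0.2, -0.8, -0.7]
finger_gap: 0.0597
finger_force: 0.0
t: 28.6
tool_pos: [0.6114, 0.2407, 0.093]
tool_rot: [3.14, -0.001, 1.409]
ft_force: [0.2, 0.7, 1.1]
finger_gap: 0.0602
finger_force: 0.0
t: 29.8
tool_pos: [0.6112, 0.2414, 0.3044]
tool_rot: [3.137, -0.002, 1.41]
ft_force: [0.3, 0.7, -1.6]
finger_gap: 0.029
finger_force: 40.8
dx -437.8 dy 44.6 dz 0.5 roll 0.003
```

```bash
python3 -m inch '[{"gripper":20,"dx":-438,"dy":44.5,"dz":0,"roll":0},{"gripper":20,"dx":-438,"dy":44.5,"dz":0,"roll":0},{"gripper":20,"dx":-438,"dy":44.5,"dz":0,"roll":0},{"gripper":20,"dx":-438,"dy":44.5,"dz":0,"roll":0},{"gripper":20,"dx":-438,"dy":44.5,"dz":0,"roll":0},{"gripper":20,"dx":-438,"dy":44.5,"dz":0,"roll":0},{"gripper":20,"dx":-438,"dy":44.5,"dz":0,"roll":0},{"gripper":20,"dx":-438,"dy":44.5,"dz":0,"roll":0},{"gripper":20,"dx":-438,"dy":44.5,"dz":0,"roll":0},{"gripper":20,"dx":-438,"dy":44.5,"dz":0,"roll":0},{"gripper":20,"dx":-438,"dy":44.5,"dz":0,"roll":0},{"gripper":20,"dx":-438,"dy":44.5,"dz":0,"roll":0}]'
python3 -m inch '[{"gripper":20,"dx":0,"dy":0,"dz":50,"roll":0},{"gripper":20,"dx":0,"dy":0,"dz":100,"roll":0},{"gripper":20,"dx":0,"dy":0,"dz":135,"roll":0},{"gripper":20,"dx":0,"dy":0,"dz":146,"roll":0},{"gripper":20,"dx":0,"dy":0,"dz":146,"roll":0},{"gripper":20,"dx":0,"dy":0,"dz":146,"roll":0}]'
python3 - <<'E'
from h import *
rackpos();held(19)
rackpos();held(19)
E
```

```text
t: 31.0
tool_pos: [0.5835, -0.1975, 0.3001]
tool_rot: [-3.14, -0.001, 1.41]
ft_force: [-0.4, -0.0, -2.2]
finger_gap: 0.0285
finger_force: 40.7
t: 31.6
tool_pos: [0.5851, -0.1982, 0.1569]
tool_rot: [3.14, 0.0, 1.411]
ft_force: [0.5, -0.4, -0.3]
finger_gap: 0.0286
finger_force: 40.7
rack xyz 0.5 18.6 156.9 yaw err deg 0.22 F [ 0.5 -0.4 -0.3] gap 28.6 t 31.6
stick at rack 113 [-2.3 18.4]
rack xyz 0.9 18.4 157.3 yaw err deg 0.21 F [-0.7 -0.6 -0.7] gap 28.8 t 31.6
stick at rack 112 [-1.7 18.2]
```

```bash
python3 -m inch '[{"gripper":20,"dx":0,"dy":0,"dz":8,"roll":0},{"gripper":20,"dx":0,"dy":0,"dz":12,"roll":0},{"gripper":20,"dx":0,"dy":0,"dz":16,"roll":0},{"gripper":20,"dx":0,"dy":0,"dz":20,"roll":0},{"gripper":20,"dx":0,"dy":0,"dz":24,"roll":0},{"gripper":20,"dx":0,"dy":0,"dz":26,"roll":0},{"gripper":20,"dx":0,"dy":0,"dz":26,"roll":0}]'
python3 -c "
from h import *
rackpos()"
```

```text
t: 32.4
tool_pos: [0.5843, -0.1985, 0.129]
tool_rot: [3.141, 0.0, 1.41]
ft_force: [4.4, -0.9, -4.7]
finger_gap: 0.0285
finger_force: 40.2
rack xyz -0.2 18.2 129.0 yaw err deg 0.17 F [ 4.4 -0.9 -4.7] gap 28.5 t 32.4
```

```bash
python3 -m inch '[{"gripper":20,"dx":0,"dy":0.8,"dz":6,"roll":0},{"gripper":20,"dx":0,"dy":0.8,"dz":12,"roll":0},{"gripper":20,"dx":0,"dy":0.8,"dz":18,"roll":0},{"gripper":20,"dx":0,"dy":0.8,"dz":23,"roll":0},{"gripper":20,"dx":0,"dy":0.8,"dz":26,"roll":0},{"gripper":20,"dx":0,"dy":0.8,"dz":27,"roll":0},{"gripper":20,"dx":0,"dy":0.8,"dz":27,"roll":0}]'
python3 -m inch '[{"gripper":50,"dx":0,"dy":0,"dz":-1,"roll":0},{"gripper":60,"dx":0,"dy":0,"dz":-1,"roll":0},{"gripper":60,"dx":0,"dy":0,"dz":-1,"roll":0},{"gripper":60,"dx":0,"dy":0,"dz":-1,"roll":0},{"gripper":60,"dx":0,"dy":0,"dz":-40,"roll":0},{"gripper":60,"dx":0,"dy":0,"dz":-90,"roll":0},{"gripper":60,"dx":0,"dy":0,"dz":-140,"roll":0},{"gripper":60,"dx":0,"dy":0,"dz":-140,"roll":0},{"gripper":60,"dx":0,"dy":0,"dz":-140,"roll":0}]'
python3 - <<'E'
from h import *
seated(19);go(.486,.2275,.24)
E
```

```text
t: 33.1
tool_pos: [0.585, -0.1987, 0.1032]
tool_rot: [3.141, 0.0, 1.41]
ft_force: [-1.2, 0.9, 17.3]
finger_gap: 0.0287
finger_force: 42.7
t: 34.0
tool_pos: [0.5853, -0.1988, 0.2436]
tool_rot: [3.139, 0.001, 1.41]
ft_force: [-0.2, 0.6, 0.2]
finger_gap: 0.0596
finger_force: 0.0
scene 103 [ 0.7 22.2] [0.1199 0.1305 0.1335]
top 9 [-0.6 31.8] [0.1165 0.1269 0.1307]
dx 404.6 dy -165.1 dz 1.7 roll 0.000
```

Seated. Last is the stick at (0.486, 0.2275).

```bash
python3 -m inch '[{"gripper":60,"dx":405,"dy":-165,"dz":0,"roll":0},{"gripper":60,"dx":405,"dy":-165,"dz":0,"roll":0},{"gripper":60,"dx":405,"dy":-165,"dz":0,"roll":0},{"gripper":60,"dx":405,"dy":-165,"dz":0,"roll":0},{"gripper":60,"dx":405,"dy":-165,"dz":0,"roll":0},{"gripper":60,"dx":405,"dy":-165,"dz":0,"roll":0},{"gripper":60,"dx":405,"dy":-165,"dz":0,"roll":0},{"gripper":60,"dx":405,"dy":-165,"dz":0,"roll":0},{"gripper":60,"dx":405,"dy":-165,"dz":0,"roll":0},{"gripper":60,"dx":405,"dy":-165,"dz":0,"roll":0},{"gripper":60,"dx":405,"dy":-165,"dz":0,"roll":0},{"gripper":60,"dx":405,"dy":-165,"dz":0,"roll":0}]'
python3 -m inch '[{"gripper":60,"dx":0,"dy":0,"dz":50,"roll":0},{"gripper":60,"dx":0,"dy":0,"dz":100,"roll":0},{"gripper":60,"dx":0,"dy":0,"dz":140,"roll":0},{"gripper":60,"dx":0,"dy":0,"dz":150,"roll":0},{"gripper":60,"dx":0,"dy":0,"dz":150,"roll":0},{"gripper":60,"dx":0,"dy":0,"dz":150,"roll":0}]'
python3 -m inch '[{"gripper":20,"dx":0,"dy":0,"dz":0,"roll":0},{"gripper":20,"dx":0,"dy":0,"dz":0,"roll":0},{"gripper":20,"dx":0,"dy":0,"dz":0,"roll":0},{"gripper":20,"dx":0,"dy":0,"dz":0,"roll":0},{"gripper":20,"dx":0,"dy":0,"dz":0,"roll":0},{"gripper":20,"dx":0,"dy":0,"dz":0,"roll":0},{"gripper":20,"dx":0,"dy":0,"dz":-50,"roll":0},{"gripper":20,"dx":0,"dy":0,"dz":-100,"roll":0},{"gripper":20,"dx":0,"dy":0,"dz":-150,"roll":0},{"gripper":20,"dx":0,"dy":0,"dz":-200,"roll":0},{"gripper":20,"dx":0,"dy":0,"dz":-210,"roll":0},{"gripper":20,"dx":0,"dy":0,"dz":-210,"roll":0}]' 40
python3 - <<'E'
from h import *
go(*rk(.8,56.5),.303,RY+np.pi/2)
E
```

```text
t: 35.3
tool_pos: [0.4865, 0.2268, 0.2414]
tool_rot: [-3.14, 0.001, 1.41]
ft_force: [-0.4, -0.1, -1.4]
finger_gap: 0.0603
finger_force: 0.0
t: 35.9
tool_pos: [0.488, 0.2275, 0.0937]
tool_rot: [3.14, -0.001, 1.409]
ft_force: [-0.8, 0.2, 0.4]
finger_gap: 0.0601
finger_force: 0.0
t: 37.1
tool_pos: [0.4877, 0.2281, 0.3049]
tool_rot: [3.137, -0.003, 1.41]
ft_force: [0.8, -1.1, -1.8]
finger_gap: 0.0289
finger_force: 40.9
dx -367.3 dy 164.7 dz 1.6 roll 0.003
```

```bash
python3 -m inch '[{"gripper":20,"dx":-367,"dy":165,"dz":0,"roll":0},{"gripper":20,"dx":-367,"dy":165,"dz":0,"roll":0},{"gripper":20,"dx":-367,"dy":165,"dz":0,"roll":0},{"gripper":20,"dx":-367,"dy":165,"dz":0,"roll":0},{"gripper":20,"dx":-367,"dy":165,"dz":0,"roll":0},{"gripper":20,"dx":-367,"dy":165,"dz":0,"roll":0},{"gripper":20,"dx":-367,"dy":165,"dz":0,"roll":0},{"gripper":20,"dx":-367,"dy":165,"dz":0,"roll":0},{"gripper":20,"dx":-367,"dy":165,"dz":0,"roll":0},{"gripper":20,"dx":-367,"dy":165,"dz":0,"roll":0},{"gripper":20,"dx":-367,"dy":165,"dz":0,"roll":0}]'
python3 -m inch '[{"gripper":20,"dx":0,"dy":0,"dz":50,"roll":0},{"gripper":20,"dx":0,"dy":0,"dz":100,"roll":0},{"gripper":20,"dx":0,"dy":0,"dz":135,"roll":0},{"gripper":20,"dx":0,"dy":0,"dz":146,"roll":0},{"gripper":20,"dx":0,"dy":0,"dz":146,"roll":0},{"gripper":20,"dx":0,"dy":0,"dz":146,"roll":0}]'
python3 - <<'E'
from h import *
rackpos();held(57,80)
E
```

```text
t: 38.2
tool_pos: [0.59, -0.1602, 0.3009]
tool_rot: [-3.139, -0.001, 1.41]
ft_force: [0.2, 0.6, -0.4]
finger_gap: 0.0283
finger_force: 40.9
t: 38.8
tool_pos: [0.5919, -0.1608, 0.1579]
tool_rot: [3.14, 0.0, 1.411]
ft_force: [0.1, -0.2, -0.8]
finger_gap: 0.0287
finger_force: 40.8
rack xyz 1.1 56.7 157.9 yaw err deg 0.22 F [ 0.1 -0.2 -0.8] gap 28.7 t 38.8
stick at rack 55 [-1.7 56.3]
```

```bash
python3 -m inch '[{"gripper":20,"dx":0,"dy":0.4,"dz":8,"roll":0},{"gripper":20,"dx":0,"dy":0.4,"dz":12,"roll":0},{"gripper":20,"dx":0,"dy":0.4,"dz":16,"roll":0},{"gripper":20,"dx":0,"dy":0.4,"dz":20,"roll":0},{"gripper":20,"dx":0,"dy":0.4,"dz":24,"roll":0},{"gripper":20,"dx":0,"dy":0.4,"dz":27,"roll":0},{"gripper":20,"dx":0,"dy":0.4,"dz":27,"roll":0}]'
python3 -c "
from h import *
rackpos()"
```

```text
t: 39.55
tool_pos: [0.5912, -0.1611, 0.1288]
tool_rot: [-3.141, -0.0, 1.41]
ft_force: [2.2, 0.0, -2.6]
finger_gap: 0.0286
finger_force: 40.6
rack xyz 0.6 56.2 128.8 yaw err deg 0.17 F [ 2.2  0.  -2.6] gap 28.6 t 39.5
```

```bash
python3 -m inch '[{"gripper":20,"dx":0,"dy":0.5,"dz":6,"roll":0},{"gripper":20,"dx":0,"dy":0.5,"dz":12,"roll":0},{"gripper":20,"dx":0,"dy":0.5,"dz":18,"roll":0},{"gripper":20,"dx":0,"dy":0.5,"dz":23,"roll":0},{"gripper":20,"dx":0,"dy":0.5,"dz":26,"roll":0},{"gripper":20,"dx":0,"dy":0.5,"dz":27,"roll":0},{"gripper":20,"dx":0,"dy":0.5,"dz":27,"roll":0}]'
python3 -m inch '[{"gripper":50,"dx":0,"dy":0,"dz":-1,"roll":0},{"gripper":60,"dx":0,"dy":0,"dz":-1,"roll":0},{"gripper":60,"dx":0,"dy":0,"dz":-1,"roll":0},{"gripper":60,"dx":0,"dy":0,"dz":-1,"roll":0},{"gripper":60,"dx":0,"dy":0,"dz":-40,"roll":0},{"gripper":60,"dx":0,"dy":0,"dz":-90,"roll":0},{"gripper":60,"dx":0,"dy":0,"dz":-140,"roll":0},{"gripper":60,"dx":0,"dy":0,"dz":-140,"roll":0},{"gripper":60,"dx":0,"dy":-130,"dz":-140,"roll":0},{"gripper":60,"dx":0,"dy":-130,"dz":-140,"roll":0},{"gripper":60,"dx":0,"dy":-130,"dz":-140,"roll":0},{"gripper":60,"dx":0,"dy":-130,"dz":-140,"roll":0}]'
python3 - <<'E'
from h import *
for y in(-57,-19,19,57): seated(y)
for n in('scene','top'):
    p,d,W=snap(n)
    cv2.imwrite(f'pics/f_{n}.png',cv2.resize(p[120:250,200:360] if n=='scene' else p[140:270,290:450],None,fx=2.5,fy=2.5,interpolation=2))
    P,m=blob(W,.004,.03,(.64,.85),(-.45,-.06));k,l,st,c=cv2.connectedComponentsWithStats(m.astype(np.uint8));i=1+st[1:,4].argmax();Q=W[l==i];r=cv2.minAreaRect(Q[:,:2].astype(np.float32)*1000);print(r,Q.mean(0).round(4))
    P,m=blob(W,.006,.03,(.475,.612),(-.036,.038));print(np.percentile(P,[5,50,95],axis=0).round(3))
cv2.imwrite('pics/f.png',np.hstack([cv2.imread('pics/f_scene.png'),cv2.imread('pics/f_top.png')]))
E
```

```text
t: 40.25
tool_pos: [0.5922, -0.1614, 0.1039]
tool_rot: [3.14, 0.0, 1.41]
ft_force: [-6.2, 1.9, 27.5]
finger_gap: 0.0286
finger_force: 44.9
t: 41.45
tool_pos: [0.4595, -0.1394, 0.2422]
tool_rot: [-3.139, -0.0, 1.409]
ft_force: [0.3, 1.3, 0.7]
finger_gap: 0.0598
finger_force: 0.0
scene 92 [  0.8 -54.1] [0.1213 0.1306 0.1331]
top 88 [ -1.5 -55.6] [0.1245 0.1292 0.1317]
scene 96 [  2.  -15.4] [0.1199 0.1308 0.134 ]
top 86 [ -1.  -18.8] [0.1263 0.1291 0.1319]
scene 100 [ 1.1 22.4] [0.1216 0.1307 0.1337]
top 56 [ 2.6 17.6] [0.1262 0.1295 0.1318]
scene 92 [ 1.2 58.4] [0.1234 0.1307 0.133 ]
top 77 [-0.6 57.7] [0.1259 0.1297 0.1316]
((732.9070434570312, -260.6080017089844), (225.92457580566406, 31.90865707397461), 79.33927917480469) [ 0.7379 -0.2506  0.0167]
[[ 0.48  -0.035  0.006]
 [ 0.523 -0.006  0.007]
 [ 0.604  0.026  0.022]]
((736.2256469726562, -260.9355163574219), (222.791748046875, 22.174592971801758), 80.89371490478516) [ 0.7345 -0.2576  0.0149]
[[ 0.484 -0.036  0.006]
 [ 0.551 -0.006  0.007]
 [ 0.595  0.034  0.029]]
```

View pics/f.png

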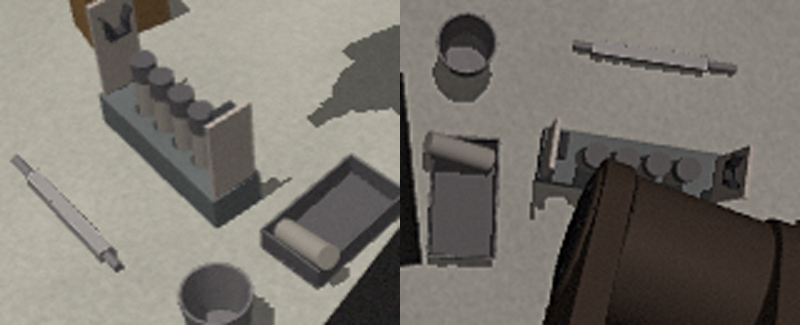

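All four sticks are seated with their tops at 130 mm. The bar lies at about (0.735,-0.261). The spent stick lies across the tray's short side and may be propped on a wall, so I measure its profile.

Run:
```python
from h import *
for n in('scene','top'):
    p,d,W=snap(n);P,m=blob(W,.012,.07,(.56,.635),(-.06,.07))
    hsv=p[m].astype(int); b=hsv.min(1)>110
    Q=P[b]; print(n,len(Q), np.percentile(Q,[2,50,98],axis=0).round(3).tolist())
    r=cv2.minAreaRect(Q[:,:2].astype(np.float32)*1000);print(r)
    for y in range(-50,60,10):
        k=(Q[:,1]*1000>=y)&(Q[:,1]*1000<y+10)
        if k.sum()>2: print(y,k.sum(),np.percentile(Q[k,2],90).round(3),Q[k,0].mean().round(3))
```

```text
scene 168 [[0.59, -0.042, 0.028], [0.609, 0.005, 0.05], [0.626, 0.041, 0.067]]
((603.0626831054688, -2.3663787841796875), (101.45183563232422, 30.43770408630371), 68.2611312866211)
-50 4 0.037 0.584
-40 14 0.033 0.601
-30 20 0.04 0.6
-20 18 0.044 0.605
-10 20 0.049 0.607
0 22 0.055 0.609
10 21 0.059 0.613
20 16 0.062 0.615
30 25 0.067 0.618
40 8 0.068 0.619
top 52 [[0.595, -0.036, 0.029], [0.608, -0.003, 0.046], [0.619, 0.039, 0.066]]
((608.2495727539062, 0.22645950317382812), (80.63514709472656, 8.813026428222656), 74.53155517578125)
-40 6 0.036 0.598
-30 6 0.037 0.601
-20 7 0.046 0.604
-10 8 0.045 0.607
0 7 0.053 0.609
10 5 0.057 0.612
20 6 0.06 0.615
30 7 0.066 0.617
```

The stick is propped on the +y wall, rising from 33 to 67 mm. I'll grip it near its raised end, turn it along the tray's long side and set it down again.

```bash
python3 -c "
from h import *
go(.616,.025,.242,np.radians(75.3))"
```

```text
dx 187.7 dy 124.0 dz 0.1 roll 0.096
```

```bash
python3 -m inch '[{"gripper":60,"dx":188,"dy":124,"dz":0,"roll":0.096},{"gripper":60,"dx":188,"dy":124,"dz":0,"roll":0.096},{"gripper":60,"dx":188,"dy":124,"dz":0,"roll":0.096},{"gripper":60,"dx":188,"dy":124,"dz":0,"roll":0.096},{"gripper":60,"dx":188,"dy":124,"dz":0,"roll":0.096},{"gripper":60,"dx":188,"dy":124,"dz":50,"roll":0.096},{"gripper":60,"dx":188,"dy":124,"dz":100,"roll":0.096},{"gripper":60,"dx":188,"dy":124,"dz":150,"roll":0.096},{"gripper":60,"dx":188,"dy":124,"dz":190,"roll":0.096},{"gripper":60,"dx":188,"dy":124,"dz":202,"roll":0.096},{"gripper":60,"dx":188,"dy":124,"dz":203,"roll":0.096},{"gripper":60,"dx":188,"dy":124,"dz":203,"roll":0.096}]'
python3 -m inch '[{"gripper":20,"dx":0,"dy":0,"dz":0,"roll":0},{"gripper":20,"dx":0,"dy":0,"dz":0,"roll":0},{"gripper":20,"dx":0,"dy":0,"dz":0,"roll":0},{"gripper":20,"dx":0,"dy":0,"dz":0,"roll":0},{"gripper":20,"dx":0,"dy":0,"dz":0,"roll":0},{"gripper":20,"dx":0,"dy":0,"dz":0,"roll":0},{"gripper":20,"dx":0,"dy":0,"dz":-40,"roll":0},{"gripper":20,"dx":0,"dy":0,"dz":-80,"roll":0},{"gripper":20,"dx":0,"dy":0,"dz":-80,"roll":0}]' 30
python3 -c "
from h import *
go(.569,.0015,.12,np.radians(-2.7))"
```

```text
t: 43.25
tool_pos: [0.6171, 0.0253, 0.0408]
tool_rot: [3.14, -0.0, 1.314]
ft_force: [0.5, -0.2, -0.0]
finger_gap: 0.06
finger_force: 0.0
t: 44.15
tool_pos: [0.6197, 0.0254, 0.126]
tool_rot: [3.132, -0.002, 1.314]
ft_force: [-0.3, 0.1, -0.2]
finger_gap: 0.0288
finger_force: 30.7
dx -36.0 dy -43.0 dz 5.5 roll 1.361
```

```bash
python3 -m inch '[{"gripper":20,"dx":-36,"dy":-43,"dz":-20,"roll":0.7},{"gripper":20,"dx":-36,"dy":-43,"dz":-20,"roll":0.7},{"gripper":20,"dx":-36,"dy":-43,"dz":-20,"roll":0.7},{"gripper":20,"dx":-36,"dy":-43,"dz":-20,"roll":0.7},{"gripper":20,"dx":-36,"dy":-43,"dz":-20,"roll":0.7},{"gripper":20,"dx":-36,"dy":-43,"dz":-20,"roll":1.361},{"gripper":20,"dx":-36,"dy":-43,"dz":-20,"roll":1.361},{"gripper":20,"dx":-36,"dy":-43,"dz":-20,"roll":1.361},{"gripper":20,"dx":-36,"dy":-43,"dz":-20,"roll":1.361},{"gripper":20,"dx":-36,"dy":-43,"dz":-20,"roll":1.361},{"gripper":20,"dx":-36,"dy":-43,"dz":-20,"roll":1.361}]'
python3 -m inch '[{"gripper":20,"dx":0,"dy":0,"dz":40,"roll":0},{"gripper":20,"dx":0,"dy":0,"dz":80,"roll":0},{"gripper":20,"dx":0,"dy":0,"dz":95,"roll":0},{"gripper":20,"dx":0,"dy":0,"dz":100,"roll":0},{"gripper":20,"dx":0,"dy":0,"dz":100,"roll":0},{"gripper":20,"dx":0,"dy":0,"dz":100,"roll":0}]'
python3 -c "
from h import *
p,d,W=snap('scene','t1',(290,160,390,250),6);print(manip.sense()['qpos'].round(2))"
```

```text
t: 45.25
tool_pos: [0.5656, 0.0014, 0.1404]
tool_rot: [-3.142, -0.002, -0.048]
ft_force: [-0.8, -0.1, -1.2]
finger_gap: 0.0285
finger_force: 30.7
t: 45.85
tool_pos: [0.566, 0.0014, 0.0404]
tool_rot: [3.142, -0.002, -0.046]
ft_force: [-1.4, 0.4, -0.7]
finger_gap: 0.0282
finger_force: 30.6
[-0.05  0.62  1.94 -0.    0.58  1.57]
```

View pics/t1.png

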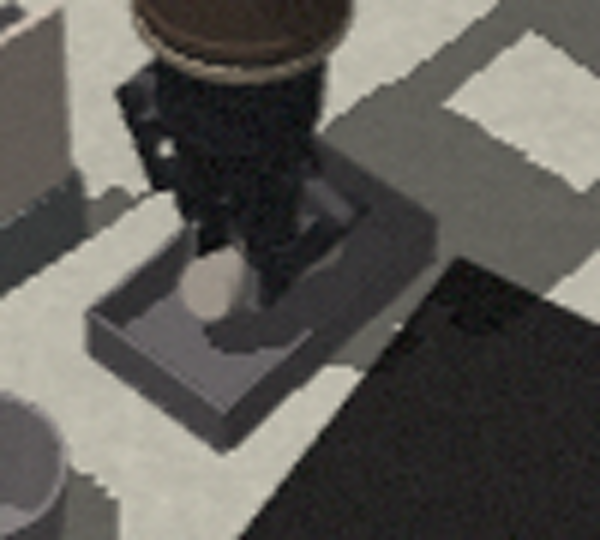

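The stick is aligned with the long side over the tray's middle (end face at crop (213,285)). Release and rise.

```bash
python3 -m inch '[{"gripper":38,"dx":0,"dy":0,"dz":0,"roll":0},{"gripper":38,"dx":0,"dy":0,"dz":0,"roll":0},{"gripper":38,"dx":0,"dy":0,"dz":0,"roll":0},{"gripper":38,"dx":0,"dy":0,"dz":-50,"roll":0},{"gripper":50,"dx":0,"dy":0,"dz":-100,"roll":0},{"gripper":50,"dx":0,"dy":0,"dz":-150,"roll":0},{"gripper":50,"dx":0,"dy":0,"dz":-200,"roll":0},{"gripper":50,"dx":0,"dy":0,"dz":-200,"roll":-0.7},{"gripper":50,"dx":0,"dy":0,"dz":-200,"roll":-0.7},{"gripper":50,"dx":0,"dy":0,"dz":-200,"roll":-0.7},{"gripper":50,"dx":0,"dy":0,"dz":-200,"roll":-0.7},{"gripper":50,"dx":0,"dy":0,"dz":-200,"roll":-0.7}]'
python3 -m inch '[{"gripper":50,"dx":-70,"dy":-40,"dz":0,"roll":-0.75},{"gripper":50,"dx":-70,"dy":-40,"dz":0,"roll":-0.75},{"gripper":50,"dx":-70,"dy":-40,"dz":0,"roll":-0.75},{"gripper":50,"dx":-70,"dy":-40,"dz":0,"roll":-0.75},{"gripper":50,"dx":-70,"dy":-40,"dz":0,"roll":-0.75},{"gripper":50,"dx":-70,"dy":-40,"dz":0,"roll":-0.75}]'
python3 - <<'E'
from h import *
ax={}
for n in('scene','top'):
    p,d,W=snap(n);P,m=blob(W,.024,.07,(.475,.612),(-.034,.036))
    if len(P): print("spent",n,len(P),np.percentile(P,[2,50,98],axis=0).round(3).tolist())
    P,m=blob(W,.004,.03,(.64,.85),(-.45,-.06))
    k,l,st,c=cv2.connectedComponentsWithStats(m.astype(np.uint8));i=1+st[1:,4].argmax();Q=W[l==i]
    r=cv2.minAreaRect(Q[:,:2].astype(np.float32)*1000);print("bar",r)
    # barrel top: brightest high part
    B=Q[Q[:,2]>.0155];v=cv2.fitLine(B[:,:2].astype(np.float32),cv2.DIST_HUBER,0,.001,.001).ravel();print("line",np.degrees(np.arctan2(v[1],v[0])),v[2:]);
    t=(B[:,:2]-v[2:])@v[:2];print("mid",(v[2:]+v[:2]*(np.percentile(t,1)+np.percentile(t,99))/2).round(4),np.ptp(t))
go(.735,-.26,.24,RY+np.pi/2)
E
```

```text
t: 47.1
tool_pos: [0.5651, 0.0014, 0.2395]
tool_rot: [3.141, -0.0, 0.659]
ft_force: [0.3, 1.0, -0.5]
finger_gap: 0.0503
finger_force: 0.0
t: 47.7
tool_pos: [0.4853, -0.0093, 0.2395]
tool_rot: [3.141, -0.0, 1.406]
ft_force: [-0.9, -0.3, 0.1]
finger_gap: 0.0502
finger_force: 0.0
spent scene 257 [[0.511, -0.01, 0.025], [0.558, 0.006, 0.032], [0.601, 0.017, 0.038]]
bar ((726.945068359375, -269.8177795410156), (246.76507568359375, 35.43888473510742), 80.18123626708984)
line 81.15934 [ 0.7368664 -0.2514873]
mid [ 0.7357 -0.2593] 0.22571080330661694
spent top 24 [[0.592, -0.014, 0.025], [0.595, -0.003, 0.031], [0.599, 0.011, 0.035]]
bar ((736.0338745117188, -261.08331298828125), (222.7362060546875, 23.073732376098633), 80.51063537597656)
line 80.783165 [ 0.7366134 -0.2482998]
mid [ 0.7347 -0.2601] 0.2028965212417878
dx -204.0 dy 289.1 dz -0.6 roll -0.009
```

The spent stick now lies flat in the tray (top 35 mm). The bar is undisturbed at about (0.736,-0.258), yaw -9.4°, with its pin towards +y. Now I fetch it.

```bash
cat >> h.py <<'E'
RC=rk(.5,-.7);RY=np.radians(-9.6)
E
python3 -m inch '[{"gripper":50,"dx":-204,"dy":289,"dz":0,"roll":0.004},{"gripper":50,"dx":-204,"dy":289,"dz":0,"roll":0.004},{"gripper":50,"dx":-204,"dy":289,"dz":0,"roll":0.004},{"gripper":50,"dx":-204,"dy":289,"dz":0,"roll":0.004},{"gripper":50,"dx":-204,"dy":289,"dz":0,"roll":0.004},{"gripper":50,"dx":-204,"dy":289,"dz":0,"roll":0.004},{"gripper":50,"dx":-204,"dy":289,"dz":0,"roll":0.004},{"gripper":50,"dx":-204,"dy":289,"dz":0,"roll":0.004},{"gripper":50,"dx":-204,"dy":289,"dz":0,"roll":0.004},{"gripper":50,"dx":-204,"dy":289,"dz":0,"roll":0.004},{"gripper":50,"dx":-204,"dy":289,"dz":0,"roll":0.004}]'
python3 -c "
from h import *
go(.736,-.2600,.004,RY+np.pi/2)
p,d,W=snap('scene');P,m=blob(W,.0155,.03,(.64,.85),(-.45,-.06));print(P.mean(0),len(P))"
```

```text
t: 48.9
tool_pos: [0.7355, -0.2576, 0.2397]
tool_rot: [-3.141, -0.0, 1.398]
ft_force: [0.3, 0.2, -0.2]
finger_gap: 0.05
finger_force: 0.0
dx -2.3 dy 0.9 dz 235.7 roll -0.005
[ 0.73687996 -0.25043177  0.01918743] 292
```

```bash
python3 -m inch '[{"gripper":50,"dx":-2,"dy":1,"dz":50,"roll":-0.003},{"gripper":50,"dx":-2,"dy":1,"dz":100,"roll":-0.003},{"gripper":50,"dx":-2,"dy":1,"dz":150,"roll":-0.003},{"gripper":50,"dx":-2,"dy":1,"dz":200,"roll":-0.003},{"gripper":50,"dx":-2,"dy":1,"dz":225,"roll":-0.003},{"gripper":50,"dx":-2,"dy":1,"dz":235,"roll":-0.003},{"gripper":50,"dx":-2,"dy":1,"dz":235,"roll":-0.003}]'
python3 -m inch '[{"gripper":30,"dx":0,"dy":0,"dz":0,"roll":0},{"gripper":12,"dx":0,"dy":0,"dz":0,"roll":0},{"gripper":12,"dx":0,"dy":0,"dz":0,"roll":0},{"gripper":12,"dx":0,"dy":0,"dz":0,"roll":0},{"gripper":12,"dx":0,"dy":0,"dz":0,"roll":0},{"gripper":12,"dx":0,"dy":0,"dz":0,"roll":0},{"gripper":12,"dx":0,"dy":0,"dz":0,"roll":0}]' 80
python3 -c "
from h import *
go(*rk(0,4),.270,RY+np.pi/2)"
```

```text
t: 49.65
tool_pos: [0.7362, -0.2602, 0.0038]
tool_rot: [-3.14, -0.0, 1.402]
ft_force: [-0.4, 0.4, -0.0]
finger_gap: 0.0498
finger_force: 0.0
t: 50.35
tool_pos: [0.7383, -0.2614, 0.0071]
tool_rot: [3.138, 0.001, 1.402]
ft_force: [-1.7, 1.3, 10.1]
finger_gap: 0.0157
finger_force: 79.3
dx 21.0 dy -160.7 dz -263.4 roll -0.001
```

```bash
python3 -m inch '[{"gripper":12,"dx":0,"dy":0,"dz":-40,"roll":0},{"gripper":12,"dx":0,"dy":0,"dz":-90,"roll":0},{"gripper":12,"dx":0,"dy":0,"dz":-140,"roll":0},{"gripper":12,"dx":0,"dy":0,"dz":-190,"roll":0},{"gripper":12,"dx":0,"dy":0,"dz":-240,"roll":0},{"gripper":12,"dx":0,"dy":0,"dz":-265,"roll":0},{"gripper":12,"dx":25,"dy":-160,"dz":-265,"roll":0},{"gripper":12,"dx":25,"dy":-160,"dz":-265,"roll":0},{"gripper":12,"dx":25,"dy":-160,"dz":-265,"roll":0},{"gripper":12,"dx":25,"dy":-160,"dz":-265,"roll":0},{"gripper":12,"dx":25,"dy":-160,"dz":-265,"roll":0},{"gripper":12,"dx":25,"dy":-160,"dz":-265,"roll":0}]'
python3 - <<'E'
from h import *
p,R,s=tool();rackpos()
for n in('scene','top'):
    pic,d,W=snap(n)
    P,m=blob(W,.235,.31,(.5,.7),(-.36,-.07))
    q=(P[:,:2]-RC)@np.array([[np.cos(RY),-np.sin(RY)],[np.sin(RY),np.cos(RY)]])*1000
    k=(abs(q[:,0])<14)&(abs(q[:,1]-5)>30)&(P[:,2]<.30);B=np.c_[q[k],P[k,2]*1000]
    print(n,len(B),B[:,1].min().round(1),B[:,1].max().round(1))
    for y in range(-125,130,15):
        c=B[(B[:,1]>=y)&(B[:,1]<y+15)]
        if len(c)>4: print(y,len(c),c[:,0].mean().round(1),np.percentile(c[:,2],[50,95]).round(1))
    if n=='scene': cv2.imwrite('pics/b1.png',cv2.resize(pic[30:210,180:380],None,fx=3.2,fy=3.2,interpolation=2))
E
```

```text
t: 51.55
tool_pos: [0.5844, -0.2098, 0.2707]
tool_rot: [3.139, 0.001, 1.402]
ft_force: [-0.1, 0.5, -1.6]
finger_gap: 0.0154
finger_force: 79.1
rack xyz 1.3 7.8 270.7 yaw err deg -0.09 F [-0.1  0.5 -1.6] gap 15.4 t 51.5
scene 253 -61.2 122.6
-65 9 1.6 [281.5 283.4]
-50 5 9.6 [269.4 273.6]
-35 7 8.9 [272.2 275.4]
25 15 3.4 [281.5 283.9]
40 41 2.7 [282.3 285. ]
55 44 3.0 [282.  283.9]
70 39 2.9 [281.1 283.5]
85 54 2.3 [280.5 284.8]
100 22 1.5 [278.2 280.2]
115 17 0.0 [274.6 279.7]
top 213 36.5 119.4
25 13 -0.8 [280.5 282.7]
40 41 0.2 [280.2 283.5]
55 44 -0.3 [279.3 282.7]
70 40 -0.0 [279.8 282.4]
85 41 0.0 [279.1 282. ]
100 25 -0.3 [275.8 278.9]
115 9 0.2 [276.8 278.1]
```

View pics/b1.png

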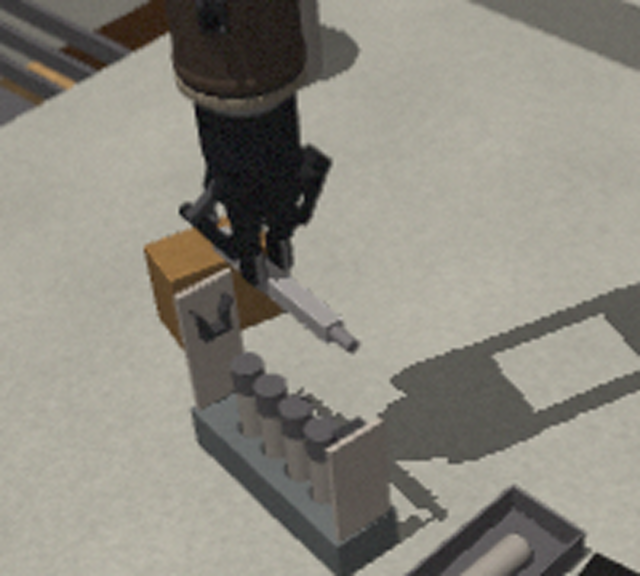

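The bar is level in the grip, and its origin is about 3 mm in y and 1.7 mm in z above the TCP. I lower it to just above the cups, then press it towards -y against the tall plate.

```bash
python3 -m inch '[{"gripper":12,"dx":0,"dy":-1,"dz":40,"roll":0},{"gripper":12,"dx":0,"dy":-1,"dz":75,"roll":0},{"gripper":12,"dx":0,"dy":-1,"dz":90,"roll":0},{"gripper":12,"dx":0,"dy":-1,"dz":90,"roll":0},{"gripper":12,"dx":-5,"dy":-1,"dz":90,"roll":0},{"gripper":12,"dx":-10,"dy":-1,"dz":90,"roll":0},{"gripper":12,"dx":-15,"dy":-1,"dz":90,"roll":0},{"gripper":12,"dx":-20,"dy":-1,"dz":90,"roll":0},{"gripper":12,"dx":-24,"dy":-1,"dz":90,"roll":0},{"gripper":12,"dx":-28,"dy":-1,"dz":90,"roll":0},{"gripper":12,"dx":-28,"dy":-1,"dz":90,"roll":0},{"gripper":12,"dx":-28,"dy":-1,"dz":90,"roll":0}]'
python3 -c "
from h import *
rackpos()"
```

```text
t: 52.85
tool_pos: [0.5779, -0.237, 0.1796]
tool_rot: [3.141, 0.0, 1.402]
ft_force: [4.3, 3.5, -1.3]
finger_gap: 0.0156
finger_force: 79.1
rack xyz -0.6 -20.1 179.6 yaw err deg -0.1 F [ 4.3  3.5 -1.3] gap 15.6 t 52.9
```

```bash
python3 -m inch '[{"gripper":12,"dx":0,"dy":0.5,"dz":0,"roll":0},{"gripper":12,"dx":0,"dy":0.5,"dz":4,"roll":0},{"gripper":12,"dx":0,"dy":0.5,"dz":8,"roll":0},{"gripper":12,"dx":0,"dy":0.5,"dz":12,"roll":0},{"gripper":12,"dx":0,"dy":0.5,"dz":16,"roll":0},{"gripper":12,"dx":0,"dy":0.5,"dz":16,"roll":0}]'
python3 -c "
from h import *
rackpos()"
```

```text
t: 53.45
tool_pos: [0.5778, -0.2367, 0.1626]
tool_rot: [-3.141, -0.0, 1.402]
ft_force: [2.1, 4.4, 0.2]
finger_gap: 0.0159
finger_force: 79.4
rack xyz -0.8 -19.9 162.6 yaw err deg -0.08 F [2.1 4.4 0.2] gap 15.9 t 53.5
```

```bash
python3 -m inch '[{"gripper":12,"dx":0,"dy":0.5,"dz":3,"roll":0},{"gripper":12,"dx":0,"dy":0.5,"dz":6,"roll":0},{"gripper":12,"dx":0,"dy":0.5,"dz":9,"roll":0},{"gripper":12,"dx":0,"dy":0.5,"dz":12,"roll":0},{"gripper":12,"dx":0,"dy":0.5,"dz":13,"roll":0},{"gripper":12,"dx":0,"dy":0.5,"dz":13,"roll":0},{"gripper":12,"dx":0,"dy":0.5,"dz":13,"roll":0}]'
python3 -c "
from h import *
rackpos()
p,d,W=snap('scene','b2',(220,100,320,200),5)"
```

```text
t: 54.15
tool_pos: [0.5785, -0.2369, 0.1503]
tool_rot: [-3.141, -0.0, 1.402]
ft_force: [-0.7, 4.6, 1.3]
finger_gap: 0.0153
finger_force: 79.4
rack xyz -0.1 -19.9 150.3 yaw err deg -0.09 F [-0.7  4.6  1.3] gap 15.3 t 54.1
```

View pics/b2.png

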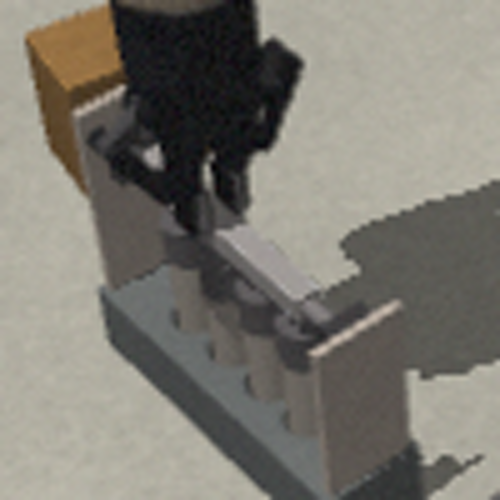

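The spring is pressed about 22 mm (4.6 N) and the pin sits in front of the closed cup at crop (325,315). I slide it towards +y in steps.

```bash
python3 -m inch '[{"gripper":12,"dx":2,"dy":0,"dz":0,"roll":0},{"gripper":12,"dx":4,"dy":0,"dz":0,"roll":0},{"gripper":12,"dx":6,"dy":0,"dz":0,"roll":0},{"gripper":12,"dx":8,"dy":0,"dz":0,"roll":0},{"gripper":12,"dx":9,"dy":0,"dz":0,"roll":0},{"gripper":12,"dx":9,"dy":0,"dz":0,"roll":0}]'
python3 -c "
from h import *
rackpos();print(manip.sense()['ft_torque'])"
```

```text
t: 54.8
tool_pos: [0.5801, -0.2279, 0.1503]
tool_rot: [-3.142, 0.0, 1.402]
ft_force: [0.4, 3.8, 0.8]
finger_gap: 0.0157
finger_force: 79.3
rack xyz 0.0 -10.8 150.3 yaw err deg -0.07 F [0.4 3.8 0.8] gap 15.7 t 54.8
[ 0.45628644  0.12248522 -0.01267768]
```

```bash
python3 -m inch '[{"gripper":12,"dx":2,"dy":0,"dz":0.5,"roll":0},{"gripper":12,"dx":4,"dy":0,"dz":1,"roll":0},{"gripper":12,"dx":6,"dy":0,"dz":1.5,"roll":0},{"gripper":12,"dx":7,"dy":0,"dz":1.5,"roll":0},{"gripper":12,"dx":7.5,"dy":0,"dz":1.5,"roll":0},{"gripper":12,"dx":7.5,"dy":0,"dz":1.5,"roll":0}]'
python3 -c "
from h import *
rackpos();print(manip.sense()['ft_torque'])"
```

```text
t: 55.4
tool_pos: [0.5814, -0.2206, 0.1488]
tool_rot: [-3.142, -0.0, 1.402]
ft_force: [-0.1, 2.9, -0.6]
finger_gap: 0.0154
finger_force: 79.3
rack xyz 0.1 -3.4 148.8 yaw err deg -0.08 F [-0.1  2.9 -0.6] gap 15.4 t 55.4
[ 0.34449824 -0.13196585  0.04757717]
```

```bash
python3 -m inch '[{"gripper":12,"dx":1,"dy":0,"dz":0.5,"roll":0},{"gripper":12,"dx":1.5,"dy":0,"dz":0.8,"roll":0},{"gripper":12,"dx":1.5,"dy":0,"dz":0.8,"roll":0},{"gripper":25,"dx":1.5,"dy":0,"dz":0.8,"roll":0},{"gripper":50,"dx":1.5,"dy":0,"dz":0.8,"roll":0},{"gripper":60,"dx":1.5,"dy":0,"dz":0.8,"roll":0},{"gripper":60,"dx":1.5,"dy":0,"dz":0.8,"roll":0},{"gripper":60,"dx":1.5,"dy":0,"dz":-30,"roll":0},{"gripper":60,"dx":1.5,"dy":0,"dz":-80,"roll":0},{"gripper":60,"dx":1.5,"dy":0,"dz":-130,"roll":0},{"gripper":60,"dx":1.5,"dy":-130,"dz":-150,"roll":0},{"gripper":60,"dx":1.5,"dy":-130,"dz":-150,"roll":0}]'
python3 -m inch '[{"gripper":60,"dx":250,"dy":-60,"dz":-50,"roll":0},{"gripper":60,"dx":250,"dy":-60,"dz":-50,"roll":0},{"gripper":60,"dx":250,"dy":-60,"dz":-50,"roll":0},{"gripper":60,"dx":250,"dy":-60,"dz":-50,"roll":0},{"gripper":60,"dx":250,"dy":-60,"dz":-50,"roll":0},{"gripper":60,"dx":250,"dy":-60,"dz":-50,"roll":0},{"gripper":60,"dx":250,"dy":-60,"dz":-50,"roll":0}]'
python3 - <<'E'
from h import *
M=np.array([[np.cos(RY),-np.sin(RY)],[np.sin(RY),np.cos(RY)]])
o=[]
for n in('scene','top'):
    pic,d,W=snap(n)
    o.append(cv2.resize(pic[100:200,220:320] if n=='scene' else pic[160:260,335:435],None,fx=4,fy=4,interpolation=2))
    P,m=blob(W,.138,.163,(.5,.7),(-.36,-.07));q=(P[:,:2]-RC)@M*1000
    for y in range(-95,95,20):
        k=(abs(q[:,0])<13)&(q[:,1]>=y)&(q[:,1]<y+20)
        if k.sum()>4: print(n,y,k.sum(),q[k,0].mean().round(1),np.percentile(P[k,2],[50,90]).round(4))
cv2.imwrite('pics/end.png',np.hstack(o))
E
```

```text
t: 56.6
tool_pos: [0.4842, -0.2027, 0.2954]
tool_rot: [3.139, 0.001, 1.402]
ft_force: [-0.4, -1.1, -0.8]
finger_gap: 0.0602
finger_force: 0.0
t: 57.3
tool_pos: [0.467, 0.0556, 0.3445]
tool_rot: [3.141, -0.0, 1.405]
ft_force: [0.3, -0.8, 0.3]
finger_gap: 0.0601
finger_force: 0.0
scene -95 21 0.4 [0.1556 0.1582]
scene -75 38 2.8 [0.1595 0.1615]
scene -55 38 1.7 [0.1601 0.1619]
scene -35 41 2.4 [0.1593 0.1618]
scene -15 45 1.6 [0.1593 0.1619]
scene 5 47 1.8 [0.1595 0.162 ]
scene 25 45 2.4 [0.1595 0.1618]
scene 45 44 1.5 [0.16   0.1616]
scene 65 48 2.3 [0.1594 0.1625]
scene 85 9 1.1 [0.1559 0.16  ]
top -95 27 -0.3 [0.1535 0.1559]
top -75 40 -0.9 [0.1576 0.16  ]
top -55 44 -0.8 [0.1573 0.1602]
top -35 45 -1.0 [0.1578 0.1611]
top -15 43 -1.3 [0.1588 0.161 ]
top 5 45 -0.9 [0.1576 0.1601]
top 25 44 -1.4 [0.1579 0.1611]
top 45 43 -1.4 [0.1573 0.1599]
top 65 45 -1.2 [0.1575 0.1609]
top 85 16 -0.5 [0.1535 0.158 ]
```

View pics/end.png

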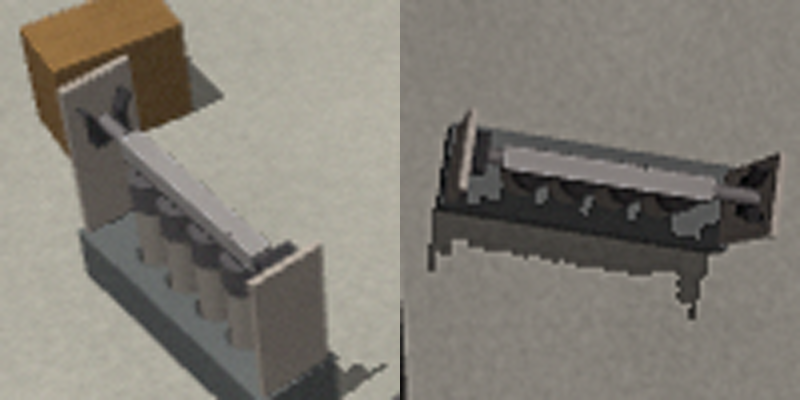

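The bar lies level at 150 mm between the cups, plunger in the slot at (740,190) and pin in the cup at (485,150). I compare its seating along y with the first picture.

Run:
```python
from h import *
M=np.array([[np.cos(RY),-np.sin(RY)],[np.sin(RY),np.cos(RY)]])
for n in('scene','top'):
    new=manip.snapshot(n)
    for lab,pic,d in(("old",cv2.imread(f"pics/{n}0.png"),np.load(n+"0.npy")),("new",*new)):
        # brightness profile along bar-top centre line, edges at half level
        t=np.arange(-110,110,.5);uv=proj(n,[[*rk(0,y),.157] for y in t]).astype(np.float32)
        g=cv2.remap(cv2.cvtColor(pic,cv2.COLOR_BGR2GRAY),uv[None,:,0],uv[None,:,1],cv2.INTER_LINEAR)[0].astype(float)
        h=(np.median(g)+np.median(g[(t>92)&(t<98)]))/2; e=lambda a,b:[t[i] for i in range(len(t)-1) if a<t[i]<b and (g[i]-h)*(g[i+1]-h)<0]
        print(n,lab,round(h),"plus end",e(70,100),"minus end",e(-95,-55))
    W=world(n,new[1]);P,m=blob(W,.024,.07,(.475,.612),(-.034,.036));print("spent",len(P),np.percentile(P,[2,50,98],axis=0).round(3).tolist())
print(manip.sense()["t"])
```

```text
scene old 103 plus end [np.float64(83.0), np.float64(98.5)] minus end []
scene new 110 plus end [np.float64(83.0), np.float64(98.5)] minus end [np.float64(-81.0), np.float64(-80.0)]
spent 256 [[0.51, -0.011, 0.024], [0.557, 0.006, 0.032], [0.599, 0.017, 0.037]]
top old 100 plus end [np.float64(85.0)] minus end [np.float64(-72.5)]
top new 106 plus end [np.float64(85.0)] minus end [np.float64(-73.5)]
spent 69 [[0.511, -0.012, 0.025], [0.585, 0.001, 0.031], [0.599, 0.011, 0.036]]
57.5
```

The bar's ends are back where they started to within about 1 mm, and the spent stick lies in the tray. I hand the job in.

```bash
python3 -c "
from station import manip
print(manip.finish_job())"
```

```text
the job is handed in; nothing more can be done
None
```

I handed the job in at about 58 s: four full sticks are down in the wells, the one spent stick lies flat in the tray, and the lock bar is back in both cups within about 1 mm of its starting place; the hand-in returned no verdict.

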